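Pack the wheel rims from the acrylic-doored pen into the parts drawer

ROBOT

A 6-joint arm with a two-finger parallel gripper is mounted at the origin on the work surface. World frame = base frame: x ahead of the robot, y to its left, z up, the work surface at z = 0. Lengths are in mm, angles in rad, forces in N, time in s.
With the tool pointing down it reaches from about 350 to 775 mm from the base axis. Payload 7.3 kg.
Tool frame: the origin (TCP) lies at the very end of the fingers, on their centre line; the grasp point (between the pads) lies 19 mm behind it; z points along the fingers, y is the line along which they close (so a half turn about z gives the same grasp; the last joint's range is limited). The gripper opens to 92 mm and grips with 3 to 60 N. Pads are 19 mm wide; open, the fingers measure 130 mm over their backs; the gripper's body (75 mm by 190 mm) begins 47 mm behind the grasp point.
Start: joints at [-1.375, 0.342, 1.524, -0, 1.275, -0.146], TCP at [175.994, -494.642, 226.741] pointing down, gripper open.
Joint ranges: [-2.53, 2.53], [-0.77, 2.02], [0.04, 2.7], [-1, 4.14], [0.28, 2.66], [-3.11, 3.11]. Speed limits (rad/s): [2.57, 2.57, 3.14, 3.14, 3.14, 3.14].

INTERFACE

Orientations are given as [roll, pitch, yaw] about the fixed x, y, z axes, in that order (R = Rz(yaw) Ry(pitch) Rx(roll)).
In Python, from plant import get_obs, capture, close_job gives the robot as it stands. The module is installed in compiled form; this text tells all that it offers.
- The arm moves only by the shell command python3 -m handwheel 'ROWS'. ROWS is JSON, a list of rows, each a list of 3 entries, a list of its own where there are three numbers: the turn, a rotation vector about the tool's x, y, z in degrees, then the shift along the tool's x, y, z in m, then the opening, from 0 (shut) to 1 (fully open). A call has 1 to 12 rows; each row is the pose to reach, as a shift and turn from the pose commanded when the call began, along the tool's axes at that moment; what a row does not reach only later rows make up. A row lasts 1/10 s, in which the tool goes at most 50 mm and 8.59 degrees, less where a joint would pass 70% of its speed; a pose out of reach is approached as far as the arm can. A call with a gripper value outside its range is refused whole. The fingers move at their own pace and stop on an object; the grip force is fixed at half the most. Time passes only in rows, so rows that repeat a pose let the fingers close. It gives the time, the measured TCP pose, the force, the opening and the grip force at its end, in the units of the state.
- get_obs(): the state, without advancing time (a new reading comes with each control period).
- capture(name): name is "scene" or "side" or "wrist"; returns a dict with "image" (480x640x3 uint8, red, green, blue), "depth" (480x640 float32, mm along the optical axis (not along the pixel's ray), 0 where there is no reading), "fx", "fy", "cx", "cy" (pixels), "k1" (the pictures are not rectified: a ray, as slopes to the right and down, at radius r is drawn at 1 + k1 r^2 times it, then the intrinsics apply), "camera_from_world" (4x4, takes a point from world to camera coordinates). Camera axes: x right, y down, z forward; pixel columns grow to the right and rows downward; lengths in mm; the calibration is good to about 2 mm. A picture is of the moment at which its call begins.
- close_job(): hands the job in; it is judged then, once.
The state is a dict: "time": time; "joint_positions": joint angles; "dq": joint speeds; "tau": joint torques, N m; "tool_pos": TCP position; "tcp_rot": TCP orientation; "contact_force": force on the tool from outside, world axes, zero at the start; "moment": the same for the moment, N m; "grip_width": finger opening in mm; "finger_force": force on a finger pad.
Only numpy, scipy, OpenCV 4.12 (cv2) and the standard library are available. Lean on these libraries where they do the work, as an engineer would, in place of code of your own. Each camera call takes 0.05 s, during which the arm holds its last target. There are 200 camera calls.

TASK

Pull the red-fronted drawer all the way out to its stop and slide the clear pen door that covers the lime-green wheel rims aside, past the other door, never having both pen doors open at once. Move every rim in the pen into the drawer, each lying flat on its floor with its hub up, then slide the pen door fully shut and push the drawer fully home. Leave the gyro board, servo arm, axle rod and screwdriver where they are.

Things in the scene. Friction and masses are not known exactly. Their poses are not given: they have to be found in the camera images.
- pen: fixed white open-topped pen, 184 (x) by 376 mm (y). Origin: centre of its underside, on the table. Two compartments 168 (x) by 160 mm (y) inside, centred at y = +100 (left) and -100 mm (right), a solid 40 mm block between; floors 8 mm above the table. Front and back walls 72 mm high, 8 mm thick; end walls and block 62 mm high. Two flat clear 3 mm doors cover it like lids.
- left_door (a joint): slide of the lower clear door, over the left (+y) compartment, its panel 64 to 67 mm above the table and reaching 25 mm onto the middle block: 0 = shut, 0.165 m = fully open. It opens toward the pen's -y, under the other door. Dry friction about 1.5 N; stays where left.
- left_door_grip (a point): blue upright fin, the left door's handle: 60 mm along the pen's x, 10 mm thick along its y, top 97 mm above the table (25 mm above the upper panel, whose edge it comes near when open). This point: mid-length, 8 mm under its top. At y = +175 mm of the pen when shut; moves with the door.
- right_door (a joint): slide of the upper clear door, over the right (-y) compartment, its panel 69 to 72 mm above the table and reaching 25 mm onto the middle block: 0 = shut, 0.165 m = fully open. It opens toward the pen's +y, over the other door. Dry friction about 1.5 N; stays where left.
- right_door_grip (a point): yellow upright fin, the right door's handle: 60 mm along the pen's x, 10 mm thick along its y, top 97 mm above the table, 25 mm above its panel. This point: mid-length, 8 mm under its top. At y = -175 mm of the pen when shut; moves with the door.
- rim_liner_mid (a point): middle of the top of the dark grey liner on the floor of the compartment that holds the rims (left or right, differs from start to start): at y = +100 or -100 mm of the pen, 8 mm above the table.
- drawer (a joint): slide of the drawer in its grey cabinet (top 105 mm above the table): 0 = fully home, 0.165 m = out at its stop. May start ajar by up to 25 mm. Friction about 2 N; stays where left.
- drawer_handle (a point): middle of the drawer's steel handle, a 12 mm square bar 110 mm long along y, 72 mm above the table, its middle line 40 mm in front of the red drawer front (12 mm thick, top edge 85 mm above the table); its arms join 50 mm either side of the middle. x axis points into the cabinet: the drawer opens along -x. Moves with the drawer.
- drawer_in (a point): centre of the drawer's inner floor, 16 mm above the table; axes as drawer_handle, 134.5 mm further along x. Inside 165 (x) by 170 mm (y); side and back walls rise 40 mm above the floor. At the stop the whole inside is clear of the cabinet; shut, the cabinet's roof is 75 mm above this floor. Moves with the drawer.
- gyro_center (a point): orange gyro board, 70 x 50 x 12 mm, in the other compartment: leave alone. Centre.
- servo_center (a point): black servo arm, 80 x 22 x 10 mm, in the other compartment: leave alone. Centre.
- axle_center (a point): silver steel axle rod, 164 mm long, 10 mm thick, on the table in front of the pen: leave alone. Centre.
- driver_grip (a point): screwdriver lying on the table behind the pen: leave alone. A point on its handle.
- rim0_center (a point): a lime-green wheel rim, hub up (None if absent: 2 to 4 are there): a disc 72 mm across and 18 mm thick, from which a hub 18 mm across rises a further 34 mm (52 mm in all). About 40 to 85 g. This point: on its axis, half-way up, 26 mm above its underside; z up along the hub.
- rim1_center (a point): a lime-green wheel rim, hub up (None if absent: 2 to 4 are there): a disc 72 mm across and 18 mm thick, from which a hub 18 mm across rises a further 34 mm (52 mm in all). About 40 to 85 g. This point: on its axis, half-way up, 26 mm above its underside; z up along the hub.
- rim2_center (a point): a lime-green wheel rim, hub up (None if absent: 2 to 4 are there): a disc 72 mm across and 18 mm thick, from which a hub 18 mm across rises a further 34 mm (52 mm in all). About 40 to 85 g. This point: on its axis, half-way up, 26 mm above its underside; z up along the hub.
- rim3_center (a point): a lime-green wheel rim, hub up (None if absent: 2 to 4 are there): a disc 72 mm across and 18 mm thick, from which a hub 18 mm across rises a further 34 mm (52 mm in all). About 40 to 85 g. This point: on its axis, half-way up, 26 mm above its underside; z up along the hub.

How it is judged (in metres and radians):
On the way, in this order (a step that is already met when the one before it is completed fails the run):
1. the drawer is out at its stop and the door over the rims is slid open (value of joint drawer above 0.155 m and ((y of rim_liner_mid in the frame of pen above 0 m and value of joint left_door above 0.14 m) or (y of rim_liner_mid in the frame of pen below 0 m and value of joint right_door above 0.14 m))), for 0.2 s.
2. every rim lies in the drawer, flat and hub up (z of rim0_center in the frame of drawer_in between 0.01 and 0.045 m and angle between each of rim0_center, rim1_center, rim2_center, rim3_center's own z axis and vertical below 0.25 rad and x of rim0_center in the frame of drawer_in between -0.068 and 0.068 m and y of rim0_center in the frame of drawer_in between -0.07 and 0.07 m and z of rim1_center in the frame of drawer_in between 0.01 and 0.045 m and x of rim1_center in the frame of drawer_in between -0.068 and 0.068 m and y of rim1_center in the frame of drawer_in between -0.07 and 0.07 m and z of rim2_center in the frame of drawer_in between 0.01 and 0.045 m and x of rim2_center in the frame of drawer_in between -0.068 and 0.068 m and y of rim2_center in the frame of drawer_in between -0.07 and 0.07 m and z of rim3_center in the frame of drawer_in between 0.01 and 0.045 m and x of rim3_center in the frame of drawer_in between -0.068 and 0.068 m and y of rim3_center in the frame of drawer_in between -0.07 and 0.07 m), for 0.2 s.
At the end, for the whole second after the job is handed in: Every rim lies flat in the drawer (hub up within 0.25 rad of vertical, not stacked) and at rest; the drawer and both pen doors are shut to within 7 mm (all of step 2 and linear speed of each of rim0, rim1, rim2, rim3 below 0.02 m/s and value of joint each of drawer, left_door, right_door below 0.007 m); the robot touches nothing.
It fails at once if both pen doors open at once (each more than 30 mm) (value of joint each of left_door, right_door above 0.03 m).
It fails at once if the gyro board, servo arm, axle rod or screwdriver moved more than 30 mm (distance of any of gyro_center, servo_center, axle_center, driver_grip from where it was at the start of the episode above 0.03 m).
Of rim0, rim1, rim2, rim3 only 2 to 4 are there at a start; the rules pass over those that are not, and their reading is None.
At some moment in a run one of rim0, rim1, rim2, rim3 may be knocked a few centimetres aside while the robot is not near it.
It also fails if it takes over 210 s, if anything falls off the work surface, if the arm or the gripper's body presses on something with over 40 N, if the wrist force passes 120 N, or if a joint passes its speed limit or range.

## Working session

There is one attempt and no reset: what is moved stays moved. The work goes in short steps, Python scripts to look and compute and a shell command to move; the robot and the scene stay as the last step left them, time stands still between calls to the robot, and variables do not carry over. Pictures are saved under pics/ and viewed, at most 14 in all, crops included, and the job is handed in when it is done.

```bash
mkdir -p pics; cat > h.py <<'E'
import numpy as np, cv2
from plant import get_obs, capture
def snap(n,fn=None):
    c=capture(n)
    if fn: cv2.imwrite('pics/'+fn,c['image'][:,:,::-1])
    return c
def rays(c,uv):
    uv=np.asarray(uv,float).reshape(-1,2)
    d=(uv-[c['cx'],c['cy']])/[c['fx'],c['fy']]
    s=d.copy()
    for _ in range(20): s=d/(1+c['k1']*(s**2).sum(1,keepdims=True))
    return np.c_[s,np.ones(len(s))]
def onplane(c,uv,z):
    T=np.linalg.inv(c['camera_from_world']); r=rays(c,uv)@T[:3,:3].T; o=T[:3,3]
    return o+r*((z-o[2])/r[:,2])[:,None]
def bydepth(c,uv):
    uv=np.asarray(uv).reshape(-1,2).astype(int)
    T=np.linalg.inv(c['camera_from_world']); d=c['depth'][uv[:,1],uv[:,0]]
    return (rays(c,uv)*d[:,None])@T[:3,:3].T+T[:3,3]
def hsv(c): return cv2.cvtColor(c['image'],cv2.COLOR_RGB2HSV)
def blobs(m,amin=30):
    n,l,s,ce=cv2.connectedComponentsWithStats(m.astype(np.uint8))
    return [(i,s[i,4],ce[i],l==i) for i in range(1,n) if s[i,4]>=amin]
E
python3 - <<'E'
from h import *
o=get_obs(); print({k:np.round(v,3) for k,v in o.items()})
for n in ['scene','side']:
    c=snap(n,n+'0.png'); print(n,c['fx'],c['k1'],np.round(np.linalg.inv(c['camera_from_world']),2).tolist())
E
```

```text
{'time': np.float64(0.0), 'joint_positions': array([-1.375,  0.343,  1.525, -0.   ,  1.275, -0.146]), 'dq': array([-0.   ,  0.   , -0.001,  0.   , -0.001,  0.   ]), 'tau': array([ 1.0000e-03, -4.3124e+01, -2.4421e+01,  7.2000e-02,  5.6000e-02,
       -0.0000e+00]), 'tool_pos': array([ 175.905, -494.199,  226.046]), 'tcp_rot': array([-3.14 , -0.   ,  0.342]), 'contact_force': array([ 0.46 , -0.388, -0.321]), 'moment': array([ 0.009, -0.017, -0.019]), 'finger_force': np.float64(0.0), 'grip_width': np.float64(91.581)}
scene 604.5957320192626 -0.18247978958667394 [[0.38, 0.75, -0.53, 1213.89], [0.92, -0.31, 0.22, -189.01], [-0.0, -0.58, -0.82, 1109.81], [0.0, 0.0, 0.0, 1.0]]
side 558.6757815241817 -0.0028312436402756244 [[-0.95, -0.21, 0.22, 298.15], [-0.31, 0.67, -0.67, 833.96], [-0.0, -0.71, -0.7, 873.18], [0.0, 0.0, 0.0, 1.0]]
```

View pics/scene0.png

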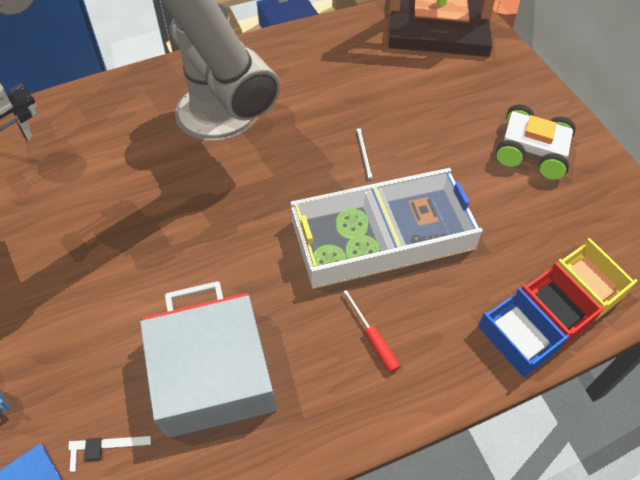

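View pics/side0.png

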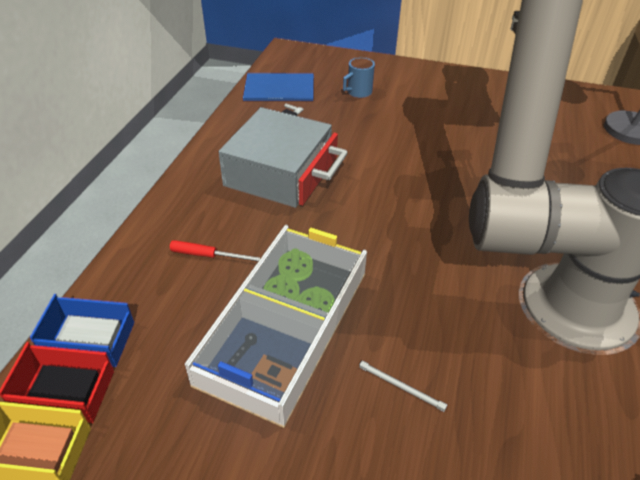

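Scene view: pen at (385,225) with rims on the yellow-door side (~(350,240), three seen), cabinet at (205,360) with handle at (195,293). Side view agrees; fins are at (322,237) yellow and (235,374) blue.

```bash
python3 - <<'E'
from h import *
C={n:snap(n) for n in ['scene','side']}
pts={'scene':[(293,204),(449,172),(480,232),(313,284)],'side':[(366,253),(283,417),(190,366),(287,229)]}
for n,c in C.items():
    print(n,'pen corners z72',onplane(c,pts[n],72)[:,:2].round().tolist())
    H=hsv(c)
    for nm,lo,hi in [('yel',(22,150,120),(34,255,255)),('blue',(105,150,80),(125,255,255)),('red',(0,180,100),(6,255,255)),('green',(35,80,60),(60,255,255))]:
        m=cv2.inRange(H,lo,hi)
        for i,a,ce,mm in blobs(m,60):
            p=onplane(c,ce,{'yel':87,'blue':87,'red':85,'green':26}[nm])[0]
            if 250<p[0]<900 and -700<p[1]<300:
                b=cv2.minAreaRect(np.argwhere(mm)[:,::-1].astype(np.float32))
                print(nm,a,ce.round(),p.round(),[np.round(x,1) for x in b])
print('handle scene z78',onplane(C['scene'],[(168,294),(219,285),(194,289)],78).round().tolist())
print('front edge scene z85',onplane(C['scene'],[(143,320),(249,296)],85).round().tolist())
print('handle side z78',onplane(C['side'],[(346,150),(320,174)],78).round().tolist())
c=C['scene']; b=cv2.resize(c['image'][150:310,130:500],None,fx=2.15,fy=2.15,interpolation=cv2.INTER_CUBIC)
cv2.imwrite('pics/crop1.png',b[:,:,::-1])
E
```

```text
scene pen corners z72 [[437.0, 55.0], [486.0, 417.0], [659.0, 396.0], [640.0, 20.0]]
blue 1249 [ 30. 467.] [ 810. -580.   87.] [array([ 30., 462.]), array([60., 34.]), np.float64(0.0)]
red 248 [382. 353.] [832.  80.  85.] [array([382.1, 348.4]), array([49. , 12.3]), np.float64(58.0)]
green 1628 [348. 238.] [537. 143.  26.] [array([341.8, 234.9]), array([47.6, 65.3]), np.float64(76.7)]
side pen corners z72 [[427.0, 59.0], [466.0, 443.0], [645.0, 404.0], [600.0, 42.0]]
yel 404 [323. 237.] [517.  57.  87.] [array([325.1, 237.1]), array([75.6, 10.8]), np.float64(18.4)]
yel 95 [284. 304.] [534. 243.  87.] [array([284. , 303.9]), array([82.9,  1.1]), np.float64(20.1)]
blue 1655 [279.  86.] [ 808. -484.   87.] [array([278. ,  86.5]), array([25., 68.]), np.float64(90.0)]
red 217 [318. 158.] [ 608. -200.   85.] [array([317.9, 157.5]), array([ 4.1, 60.8]), np.float64(36.4)]
red 523 [192. 248.] [757. 164.  85.] [array([191.8, 248.5]), array([46. , 12.2]), np.float64(9.5)]
green 1892 [298. 281.] [546. 132.  26.] [array([304.5, 277.5]), array([70.3, 48.4]), np.float64(20.0)]
handle scene z78 [[556.0, -255.0, 78.0], [575.0, -154.0, 78.0], [565.0, -204.0, 78.0]]
front edge scene z85 [[599.0, -315.0, 85.0], [625.0, -107.0, 85.0]]
handle side z78 [[554.0, -259.0, 78.0], [587.0, -150.0, 78.0]]
```

View pics/crop1.png

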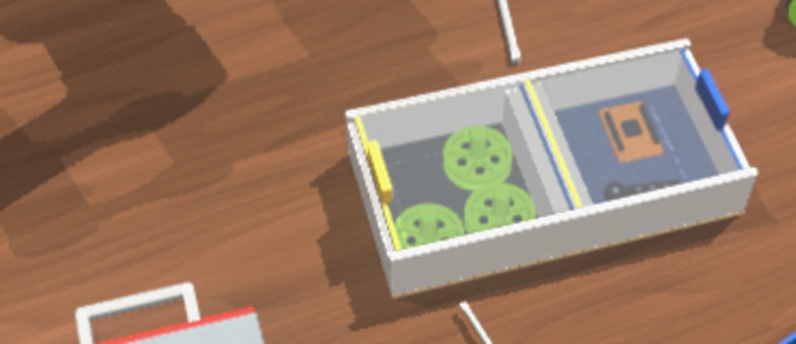

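Three rims are visible in the right compartment; drawer slightly rotated (about -0.13 rad), pen about -0.11 rad. Going above the handle.

```bash
cat >> h.py <<'E'
from scipy.spatial.transform import Rotation as Ro
def to(x,y,z,yaw,o=None):
    o=o or get_obs(); R=Ro.from_euler('xyz',o['tcp_rot']); G=Ro.from_euler('xyz',[np.pi,0,yaw])
    t=(R.inv()*G).as_rotvec(degrees=True); s=R.inv().apply(np.array([x,y,z])-o['tool_pos'])/1000
    print('turn',t.round(1).tolist(),'shift',s.round(4).tolist(),'rows',np.ceil(max(np.linalg.norm(s)/.05,np.linalg.norm(t)/8.59)))
E
python3 -c "
from h import *
to(567,-205,200,1.44)"
```

```text
turn [-0.0, -0.0, -62.9] shift [0.4654, -0.1416, 0.0265] rows 10.0
```

```bash
python3 -m handwheel '[[[0,0,-62.9],[0.465,-0.142,0.0265],0.3],[[0,0,-62.9],[0.465,-0.142,0.0265],0.3],[[0,0,-62.9],[0.465,-0.142,0.0265],0.3],[[0,0,-62.9],[0.465,-0.142,0.0265],0.3],[[0,0,-62.9],[0.465,-0.142,0.0265],0.3],[[0,0,-62.9],[0.465,-0.142,0.0265],0.3],[[0,0,-62.9],[0.465,-0.142,0.0265],0.3],[[0,0,-62.9],[0.465,-0.142,0.0265],0.3],[[0,0,-62.9],[0.465,-0.142,0.0265],0.3],[[0,0,-62.9],[0.465,-0.142,0.0265],0.3],[[0,0,-62.9],[0.465,-0.142,0.0265],0.3],[[0,0,-62.9],[0.465,-0.142,0.0265],0.3]]'
python3 - <<'E'
from h import *
c=snap('wrist','w1.png'); T=np.linalg.inv(c['camera_from_world']); print(T.round(2).tolist(),get_obs()['tcp_rot'])
E
```

```text
time: 1.4
tool_pos: [566.5, -204.4, 199.5]
tcp_rot: [-3.14, 0.0, 1.441]
contact_force: [-0.3, -0.1, 0.4]
grip_width: 27.5
finger_force: 0.0
[[0.99, -0.12, -0.04, 575.92], [-0.13, -0.96, -0.26, -133.19], [-0.0, 0.26, -0.96, 358.14], [0.0, 0.0, 0.0, 1.0]] [-3.14040224e+00  2.02382305e-04  1.43996282e+00]
```

View pics/w1.png

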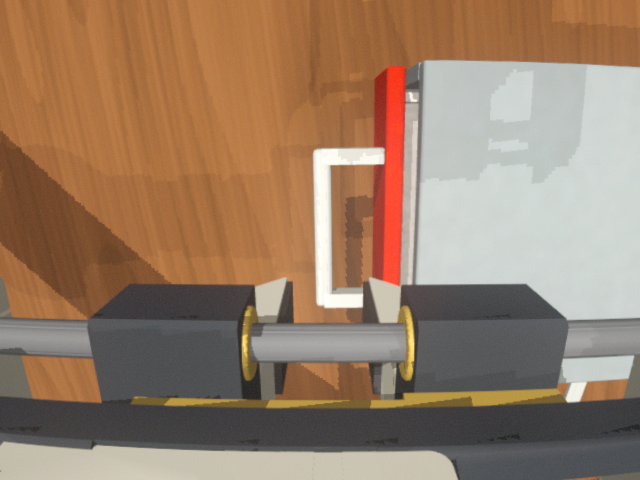

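Wrist view: handle bar runs (321,155)–(324,300), red front top at x≈388–404, the drawer slightly ajar.

```bash
python3 - <<'E'
from h import *
c=snap('wrist')
p=onplane(c,[(321,153),(324,305)],78); q=onplane(c,[(388,70),(388,280),(405,70),(402,280)],85)
print(p.round(1).tolist(),q.round(1).tolist())
d=p[0]-p[1]; print('L',np.linalg.norm(d),'yaw',np.arctan2(-d[0],d[1]), [np.arctan2(-(q[a]-q[a+1])[0],(q[a]-q[a+1])[1]) for a in(0,2)])
m=p.mean(0); to(m[0],m[1],56,1.44); print(m)
E
```

```text
[[568.3, -154.8, 78.0], [556.2, -260.1, 78.0]] [[615.3, -109.9, 85.0], [602.2, -244.4, 85.0], [625.6, -111.1, 85.0], [611.7, -245.6, 85.0]]
L 106.00780059831429 yaw -0.11438141387806107 [np.float64(-0.09713001371046835), np.float64(-0.10290856209052116)]
turn [-0.0, 0.0, -0.1] shift [-0.0021, -0.003, 0.1441] rows 3.0
[ 562.25390759 -207.45649279   78.        ]
```

```bash
python3 -m handwheel '[[[0,0,-1.4],[-0.002,-0.003,0.05],0.3],[[0,0,-1.4],[-0.002,-0.003,0.10],0.3],[[0,0,-1.4],[-0.002,-0.003,0.13],0.3],[[0,0,-1.4],[-0.002,-0.003,0.142],0.3],[[0,0,-1.4],[-0.002,-0.003,0.142],0.3],[[0,0,-1.4],[-0.002,-0.003,0.142],0],[[0,0,-1.4],[-0.002,-0.003,0.142],0],[[0,0,-1.4],[-0.002,-0.003,0.142],0],[[0,0,-1.4],[-0.002,-0.003,0.142],0],[[0,0,-1.4],[-0.002,-0.003,0.142],0]]'
python3 -m handwheel '[[[0,0,0],[0,-0.015,0],0],[[0,0,0],[0,-0.035,0],0],[[0,0,0],[0,-0.055,0],0],[[0,0,0],[0,-0.075,0],0],[[0,0,0],[0,-0.095,0],0],[[0,0,0],[0,-0.110,0],0],[[0,0,0],[0,-0.125,0],0],[[0,0,0],[0,-0.135,0],0],[[0,0,0],[0,-0.14,0],0],[[0,0,0],[0,-0.14,0],0],[[0,0,0],[0,-0.14,0],0]]'
```

```text
time: 2.5
tool_pos: [564.1, -207.3, 60.3]
tcp_rot: [3.139, 0.002, 1.464]
contact_force: [-1.4, -1.7, 6.5]
grip_width: 11.8
finger_force: 30.0
time: 3.6
tool_pos: [424.8, -191.2, 60.2]
tcp_rot: [3.139, -0.0, 1.464]
contact_force: [-0.3, 6.4, 12.8]
grip_width: 11.5
finger_force: 30.0
```

```bash
python3 -m handwheel '[[[0,0,0],[0,-0.004,-0.002],0],[[0,0,0],[0,-0.008,-0.002],0],[[0,0,0],[0,-0.012,-0.002],0],[[0,0,0],[0,-0.012,-0.002],0]]';python3 -m handwheel '[[[0,0,0],[0,-0.004,0],0],[[0,0,0],[0,-0.008,0],0],[[0,0,0],[0,-0.008,0],0]]'
```

```text
time: 4.0
tool_pos: [411.4, -189.6, 60.3]
tcp_rot: [-3.141, -0.001, 1.464]
contact_force: [-0.1, 6.1, -0.8]
grip_width: 11.6
finger_force: 30.0
time: 4.3
tool_pos: [405.0, -188.8, 60.3]
tcp_rot: [3.14, -0.001, 1.463]
contact_force: [6.1, 7.7, -6.4]
grip_width: 12.3
finger_force: 30.0
```

```bash
python3 -m handwheel '[[[0,0,0],[0,-0.003,0],0],[[0,0,0],[0,-0.006,0],0],[[0,0,0],[0,-0.006,0],0],[[0,0,0],[0,-0.006,0],0]]'; python3 -m handwheel '[[[0,0,0],[0,0.005,0],0.3],[[0,0,0],[0,0.005,0],0.3],[[0,0,0],[0,0.005,0],0.3]]'; python3 -m handwheel '[[[0,0,0],[0,0.0,-0.05],0.3],[[0,0,0],[0,0.0,-0.10],0.3],[[0,0,0],[0,0,-0.15],0.3],[[0,0,0],[0,0,-0.20],0.3],[[0,0,0],[0,0,-0.20],0.3]]'
python3 - <<'E'
from h import *
c=snap('wrist','w2.png')
E
```

```text
time: 4.7
tool_pos: [405.0, -189.0, 60.4]
tcp_rot: [3.128, 0.0, 1.461]
contact_force: [33.2, 13.8, -26.0]
grip_width: 11.6
finger_force: 30.0
time: 5.0
tool_pos: [403.0, -189.9, 60.5]
tcp_rot: [3.141, 0.001, 1.464]
contact_force: [-0.4, 0.5, -0.2]
grip_width: 26.7
finger_force: 0.0
time: 5.5
tool_pos: [405.1, -191.5, 267.1]
tcp_rot: [3.13, 0.007, 1.463]
contact_force: [0.3, -0.3, -0.9]
grip_width: 27.3
finger_force: 0.0
```

View pics/w2.png

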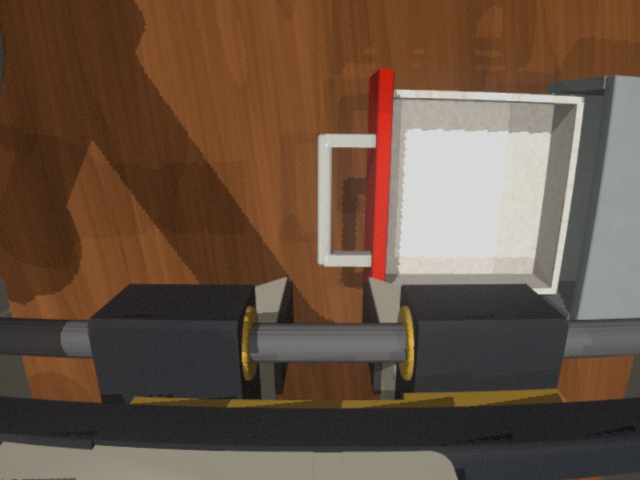

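Drawer is fully out; handle (324,135)–(324,263), interior spans (390–560, 100–285).

```bash
python3 - <<'E'
from h import *
c=snap('wrist')
p=onplane(c,[(324.5,134),(324.5,265)],78); m=p.mean(0); print('handle',p.round(1).tolist(),m.round(1))
w=onplane(c,[(398,94),(580,100),(554,290)],56);print('walls',w.round(1).tolist())
d=w[1]-w[0]; print('yaw side',np.arctan2(d[1],d[0]))
d=w[1]-w[2]; print('yaw back',np.arctan2(-d[0],d[1]))
d=p[0]-p[1]; print('yaw h',np.arctan2(-d[0],d[1]))
for y in(-.1,-.115): print('drawer_in',m[:2]+134.5*np.array([np.cos(y),np.sin(y)]))
s=snap('side'); H=hsv(s); mk=cv2.inRange(H,(22,150,120),(34,255,255))
for i,a,ce,mm in blobs(mk,60):
    for z in (84,92): print('yel',a,onplane(s,ce,z).round(1))
to(520,60,230,-0.11)
E
```

```text
handle [[409.3, -131.5, 78.0], [397.6, -239.0, 78.0]] [ 403.4 -185.3   78. ]
walls [[472.6, -106.4, 56.0], [629.1, -123.9, 56.0], [610.1, -296.3, 56.0]]
yaw side -0.1112152673441409
yaw back -0.10963204050972537
yaw h -0.1087028410100273
drawer_in [ 537.25202944 -198.68610063]
drawer_in [ 537.0355677  -200.69193568]
yel 385 [[517.8  54.1  84. ]]
yel 385 [[515.6  62.   92. ]]
yel 96 [[535.1 240.9  84. ]]
yel 96 [[532.7 246.9  92. ]]
yel 2543 [[799.7 589.4  84. ]]
yel 2543 [[794.6 591.9  92. ]]
turn [-0.0, 0.0, 90.2] shift [0.2606, 0.0902, 0.0298] rows 11.0
```

```bash
python3 -m handwheel '[[[0,0,90.2],[0.253,0.075,0.03],0.4],[[0,0,90.2],[0.253,0.075,0.03],0.4],[[0,0,90.2],[0.253,0.075,0.03],0.4],[[0,0,90.2],[0.253,0.075,0.03],0.4],[[0,0,90.2],[0.253,0.075,0.03],0.4],[[0,0,90.2],[0.253,0.075,0.03],0.4],[[0,0,90.2],[0.253,0.075,0.03],0.4],[[0,0,90.2],[0.253,0.075,0.03],0.4],[[0,0,90.2],[0.253,0.075,0.03],0.4],[[0,0,90.2],[0.253,0.075,0.03],0.4],[[0,0,90.2],[0.253,0.075,0.03],0.4],[[0,0,90.2],[0.253,0.075,0.03],0.4]]'
python3 - <<'E'
from h import *
c=snap('wrist','w3.png'); H=hsv(c); mk=cv2.inRange(H,(22,150,120),(34,255,255))
for i,a,ce,mm in blobs(mk,60): print(a,ce,cv2.minAreaRect(np.argwhere(mm)[:,::-1].astype(np.float32)),onplane(c,ce,92).round(1))
E
```

```text
time: 6.85
tool_pos: [503.5, 53.9, 228.0]
tcp_rot: [3.141, 0.005, -0.115]
contact_force: [-0.2, -0.6, 0.0]
grip_width: 36.8
finger_force: 0.0
2000 [326.447  190.2545] ((324.91546630859375, 187.45416259765625), (14.399279594421387, 221.03895568847656), 0.5729386806488037) [[526.1  52.6  92. ]]
1068 [ 90.27153558 181.52715356] ((90.79391479492188, 184.46524047851562), (208.5035400390625, 6.5944671630859375), 83.25741577148438) [[552.5 217.8  92. ]]
```

View pics/w3.png

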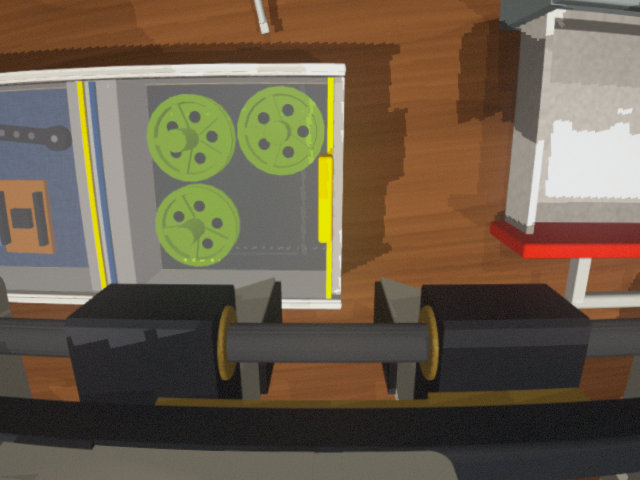

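Fin at (325,156)–(325,242), rims with hubs at about (180,138), (272,131), (193,217), all inside the right compartment.

```bash
python3 - <<'E'
from h import *
c=snap('wrist')
f=onplane(c,[(325.5,156),(325,242)],97); print(f.round(1).tolist(), f.mean(0).round(1))
w=onplane(c,[(344,66),(0,76),(340,305),(0,299)],72); print(w.round(1).tolist())
for a in(0,2): d=w[a+1]-w[a]; print('pen yaw',np.arctan2(-d[0],d[1]))
print('hubs',onplane(c,[(178,139),(271,131),(190,218)],60).round(1).tolist())
m=f.mean(0); to(m[0],m[1],80,-0.115)
E
```

```text
[[549.9, 50.4, 97.0], [490.7, 57.7, 97.0]] [520.3  54.1  97. ]
[[608.0, 30.8, 72.0], [638.8, 283.9, 72.0], [430.3, 52.9, 72.0], [464.9, 339.1, 72.0]]
pen yaw -0.12113138016724977
pen yaw -0.12047546621521404
hubs [[572.8, 159.5, 60.0], [569.7, 88.9, 60.0], [511.7, 162.1, 60.0]]
turn [0.0, 0.2, 0.2] shift [0.0172, -0.0021, 0.1482] rows 3.0
```

```bash
python3 -m handwheel '[[[0,0.2,0.4],[0.017,-0.002,0.05],0.4],[[0,0.2,0.4],[0.017,-0.002,0.10],0.4],[[0,0.2,0.4],[0.017,-0.002,0.13],0.4],[[0,0.2,0.4],[0.017,-0.002,0.148],0.4],[[0,0.2,0.4],[0.017,-0.002,0.148],0.4],[[0,0.2,0.4],[0.017,-0.002,0.148],0],[[0,0.2,0.4],[0.017,-0.002,0.148],0],[[0,0.2,0.4],[0.017,-0.002,0.148],0],[[0,0.2,0.4],[0.017,-0.002,0.148],0],[[0,0.2,0.4],[0.017,-0.002,0.148],0]]'
python3 -m handwheel '[[[0,0,0],[0,-0.015,0],0],[[0,0,0],[0,-0.035,0],0],[[0,0,0],[0,-0.055,0],0],[[0,0,0],[0,-0.075,0],0],[[0,0,0],[0,-0.095,0],0],[[0,0,0],[0,-0.115,0],0],[[0,0,0],[0,-0.135,0],0],[[0,0,0],[0,-0.15,0],0],[[0,0,0],[0,-0.16,0],0],[[0,0,0],[0,-0.162,0],0],[[0,0,0],[0,-0.162,0],0]]'
```

```text
time: 7.95
tool_pos: [522.4, 54.2, 83.2]
tcp_rot: [3.142, -0.006, -0.117]
contact_force: [-0.9, -0.4, 5.0]
grip_width: 9.8
finger_force: 30.0
time: 9.05
tool_pos: [542.5, 216.0, 83.2]
tcp_rot: [-3.14, -0.008, -0.117]
contact_force: [5.3, 0.5, 4.5]
grip_width: 9.8
finger_force: 30.0
```

```bash
python3 -m handwheel '[[[0,0,0],[0,0,0],0.35],[[0,0,0],[0,0,0],0.35],[[0,0,0],[0,0,0],0.35],[[0,0.4,0.2],[0,0,-0.05],0.35],[[0,0.4,0.2],[-0.01,0.02,-0.10],0.35],[[0,0.4,0.2],[-0.03,0.05,-0.13],0.35],[[0,0.4,0.2],[-0.05,0.09,-0.15],0.35],[[0,0.4,0.2],[-0.05,0.09,-0.15],0.35],[[0,0.4,0.2],[-0.05,0.09,-0.15],0.35]]'
cat >> h.py <<'E'
def rims(c,zt=60,fn=None):
    """hub tops: ellipse of each green disc gives centre at disc-top height; hub axis is vertical above it"""
    H=hsv(c); m=cv2.inRange(H,(35,80,50),(62,255,255)); m=cv2.morphologyEx(m,cv2.MORPH_CLOSE,np.ones((9,9)))
    m=cv2.morphologyEx(m,cv2.MORPH_OPEN,np.ones((5,5))); d=cv2.distanceTransform(m,cv2.DIST_L2,5); out=[]
    while d.max()>22:
        v,u=np.unravel_index(d.argmax(),d.shape); r=d.max(); p=onplane(c,(u,v),zt-34)[0]
        out.append((u,v,round(float(r),1),p.round(1).tolist())); cv2.circle(d,(int(u),int(v)),int(1.0*r),0,-1)
    for o in out: print(o)
    return out
E
python3 - <<'E'
from h import *
c=snap('wrist','w4.png'); rims(c)
E
```

```text
time: 9.95
tool_pos: [479.8, 131.2, 232.6]
tcp_rot: [-3.141, -0.011, -0.122]
contact_force: [0.3, -0.4, -0.3]
grip_width: 31.9
finger_force: 0.0
(np.int64(370), np.int64(94), 44.3, [568.5, 86.0, 26.0])
(np.int64(278), np.int64(101), 43.7, [572.2, 161.4, 26.0])
(np.int64(280), np.int64(191), 42.3, [498.2, 170.6, 26.0])
```

View pics/w4.png

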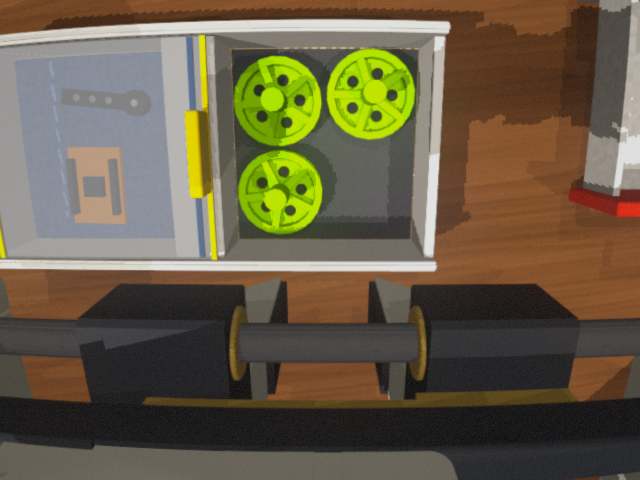

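Right compartment open; hub tops at (374,92), (272,99), (275,198).

```bash
python3 - <<'E'
from h import *
c=snap('wrist')
P=onplane(c,[(374,92),(272,99),(275,198)],60); print(P.round(1).tolist())
D=bydepth(c,[(374,92),(272,99),(275,198),(330,200)]); print(D.round(1).tolist())
print('disc centers z26',onplane(c,[(371,94),(278,101),(280,192)],26).round(1).tolist())
to(*P[2][:2],90,-0.12)
E
```

```text
[[567.6, 87.1, 60.0], [571.8, 162.6, 60.0], [497.9, 171.3, 60.0]]
[[567.6, 87.2, 61.4], [571.7, 162.5, 61.0], [498.1, 171.1, 61.6], [482.0, 129.8, 7.9]]
disc centers z26 [[568.3, 85.9, 26.0], [572.0, 161.9, 26.0], [497.3, 171.1, 26.0]]
turn [0.0, -0.5, -0.0] shift [0.0118, -0.0412, 0.1414] rows 3.0
```

```bash
python3 -m handwheel '[[[0,-0.5,0],[0.012,-0.041,0.03],0.35],[[0,-0.5,0],[0.012,-0.041,0.08],0.35],[[0,-0.5,0],[0.012,-0.041,0.12],0.35],[[0,-0.5,0],[0.012,-0.041,0.15],0.35],[[0,-0.5,0],[0.012,-0.041,0.17],0.35],[[0,-0.5,0],[0.012,-0.041,0.19],0.35],[[0,-0.5,0],[0.012,-0.041,0.196],0.35],[[0,-0.5,0],[0.012,-0.041,0.196],0.35]]'
python3 -m handwheel '[[[0,0,0],[0,0,0],0],[[0,0,0],[0,0,0],0],[[0,0,0],[0,0,0],0],[[0,0,0],[0,0,0],0],[[0,0,0],[0,0,0],0]]'
```

```text
time: 10.85
tool_pos: [498.0, 170.9, 34.3]
tcp_rot: [3.14, 0.002, -0.12]
contact_force: [-0.5, -0.2, -1.9]
grip_width: 32.2
finger_force: 0.4
time: 11.35
tool_pos: [499.2, 170.8, 36.6]
tcp_rot: [-3.141, -0.003, -0.121]
contact_force: [-1.3, 0.6, 1.7]
grip_width: 17.5
finger_force: 30.0
```

```bash
python3 -m handwheel '[[[0,0,0],[0,0,-0.02],0],[[0,0,0],[0,0,-0.06],0],[[0,0,0],[0,0,-0.10],0],[[0,0,0],[0,0,-0.12],0],[[0,0,0],[0,0.05,-0.12],0],[[0,0,0],[0.01,0.09,-0.12],0],[[0,0,0],[0.02,0.13,-0.12],0],[[0,0,0],[0.03,0.17,-0.12],0],[[0,0,0],[0.04,0.21,-0.12],0],[[0,0,0],[0.05,0.25,-0.12],0],[[0,0,0],[0.06,0.27,-0.12],0],[[0,0,0],[0.06,0.27,-0.12],0]]'
python3 -c "
from h import *
to(572.2,-247,100,-0.11)"
```

```text
time: 12.55
tool_pos: [526.4, -107.6, 156.2]
tcp_rot: [3.141, -0.003, -0.124]
contact_force: [0.3, -0.3, -1.4]
grip_width: 17.2
finger_force: 30.0
turn [0.0, -0.2, -0.8] shift [0.0626, 0.1326, 0.0565] rows 4.0
```

```bash
python3 -m handwheel '[[[0,0,-0.8],[0.02,0.04,0],0],[[0,0,-0.8],[0.04,0.08,0],0],[[0,0,-0.8],[0.06,0.12,0],0],[[0,0,-0.8],[0.0625,0.133,0],0],[[0,0,-0.8],[0.0625,0.133,0.03],0],[[0,0,-0.8],[0.0625,0.133,0.06],0],[[0,0,-0.8],[0.0625,0.133,0.09],0],[[0,0,-0.8],[0.0625,0.133,0.105],0],[[0,0,-0.8],[0.0625,0.133,0.111],0],[[0,0,-0.8],[0.0625,0.133,0.111],0]]'
python3 -m handwheel '[[[0,0,0],[0,0,0.001],0.35],[[0,0,0],[0,0,0.001],0.35],[[0,0,0],[0,0,0.001],0.35],[[0,0,0],[0,0,0.001],0.35]]'
python3 -m handwheel '[[[0,0,0],[0,0,-0.02],0.35],[[0,0,0],[0,0,-0.06],0.35],[[0,0,0],[0,0,-0.1],0.35],[[0,0,0],[0,-0.04,-0.13],0.35],[[0,0,0],[-0.02,-0.09,-0.16],0.35],[[0,0,0],[-0.04,-0.14,-0.18],0.35],[[0,0,0],[-0.06,-0.19,-0.18],0.35],[[0,0,0],[-0.08,-0.24,-0.18],0.35],[[0,0,0],[-0.10,-0.29,-0.18],0.35],[[0,0,0],[-0.12,-0.33,-0.18],0.35],[[0,0,0],[-0.13,-0.34,-0.18],0.35],[[0,0,0],[-0.13,-0.34,-0.18],0.35]]'
python3 - <<'E'
from h import *
snap('scene','s5.png'); c=snap('wrist','w5.png'); o=rims(c); H=hsv(c)
E
```

```text
time: 13.55
tool_pos: [572.2, -242.7, 45.7]
tcp_rot: [-3.141, -0.002, -0.106]
contact_force: [-0.2, -0.2, -1.3]
grip_width: 16.9
finger_force: 30.0
time: 13.95
tool_pos: [572.1, -244.2, 44.7]
tcp_rot: [3.141, -0.002, -0.107]
contact_force: [0.0, -0.7, -0.3]
grip_width: 31.8
finger_force: 0.0
time: 15.15
tool_pos: [476.6, 111.4, 224.5]
tcp_rot: [-3.141, -0.001, -0.102]
contact_force: [0.9, -0.8, -1.0]
grip_width: 32.2
finger_force: 0.0
(np.int64(346), np.int64(92), 45.7, [568.6, 85.9, 26.0])
(np.int64(251), np.int64(97), 45.0, [572.9, 161.8, 26.0])
```

View pics/w5.png

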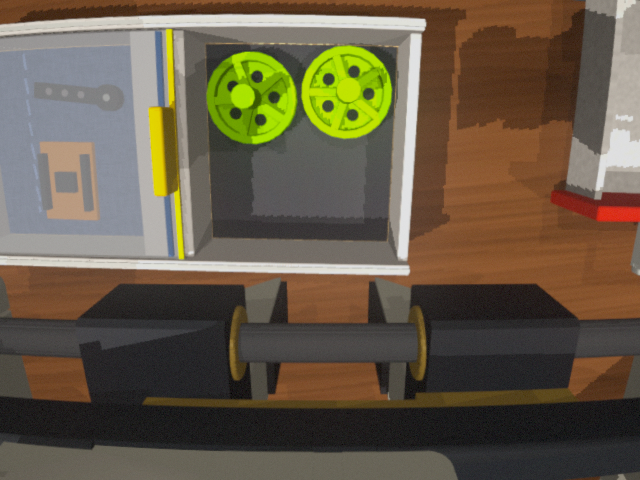

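Two rims remain, hubs at (243,96) and (347,90). Taking the left one next.

```bash
python3 - <<'E'
from h import *
c=snap('wrist'); P=onplane(c,[(347,90),(243,96)],60); print(P.round(1).tolist())
to(*P[1][:2],35,-0.11)
E
```

```text
[[568.8, 85.2, 60.0], [572.8, 160.4, 60.0]]
turn [0.0, -0.1, 0.2] shift [0.0871, -0.0627, 0.1896] rows 5.0
```

```bash
python3 -m handwheel '[[[0,0,0.2],[0.04,-0.03,0.01],0.35],[[0,0,0.2],[0.08,-0.055,0.03],0.35],[[0,0,0.2],[0.0868,-0.0635,0.06],0.35],[[0,0,0.2],[0.0868,-0.0635,0.10],0.35],[[0,0,0.2],[0.0868,-0.0635,0.14],0.35],[[0,0,0.2],[0.0868,-0.0635,0.17],0.35],[[0,0,0.2],[0.0868,-0.0635,0.185],0.35],[[0,0,0.2],[0.0868,-0.0635,0.19],0.35],[[0,0,0.2],[0.0868,-0.0635,0.19],0.35]]'
python3 -m handwheel '[[[0,0,0],[0,0,0],0],[[0,0,0],[0,0,0],0],[[0,0,0],[0,0,0],0],[[0,0,0],[0,0,0],0],[[0,0,0],[0,0,0],0]]'
python3 -m handwheel '[[[0,0,0],[0,0,-0.02],0],[[0,0,0],[0,0,-0.06],0],[[0,0,0],[0,0,-0.10],0],[[0,0,0],[0,0,-0.12],0],[[0,0,0],[0,0.05,-0.12],0],[[0,0,0],[0.01,0.09,-0.12],0],[[0,0,0],[0.02,0.13,-0.12],0],[[0,0,0],[0.02,0.17,-0.12],0],[[0,0,0],[0.03,0.21,-0.12],0],[[0,0,0],[0.03,0.25,-0.12],0],[[0,0,0],[0.03,0.27,-0.12],0],[[0,0,0],[0.03,0.27,-0.12],0]]'
python3 -c "
from h import *
to(581.6,-160.5,45.5,-0.11)"
```

```text
time: 16.2
tool_pos: [572.5, 160.4, 33.7]
tcp_rot: [3.141, -0.001, -0.112]
contact_force: [0.2, 0.1, -0.8]
grip_width: 32.0
finger_force: 0.0
time: 16.7
tool_pos: [573.0, 161.6, 35.5]
tcp_rot: [-3.141, -0.004, -0.11]
contact_force: [0.1, -1.7, 6.0]
grip_width: 17.0
finger_force: 30.0
time: 17.9
tool_pos: [571.5, -112.6, 154.2]
tcp_rot: [3.141, -0.002, -0.114]
contact_force: [-0.4, 0.4, -0.7]
grip_width: 17.4
finger_force: 30.0
turn [0.0, -0.1, -0.2] shift [0.0153, 0.0464, 0.1087] rows 3.0
```

```bash
python3 -m handwheel '[[[0,0,0],[0.0153,0.0464,0],0],[[0,0,0],[0.0153,0.0464,0],0],[[0,0,0],[0.0153,0.0464,0.03],0],[[0,0,0],[0.0153,0.0464,0.06],0],[[0,0,0],[0.0153,0.0464,0.09],0],[[0,0,0],[0.0153,0.0464,0.104],0],[[0,0,0],[0.0153,0.0464,0.109],0],[[0,0,0],[0.0153,0.0464,0.109],0]]'
python3 -m handwheel '[[[0,0,0],[0,0,0.001],0.35],[[0,0,0],[0,0,0.001],0.35],[[0,0,0],[0,0,0.001],0.35],[[0,0,0],[0,0,0.001],0.35]]'
python3 -m handwheel '[[[0,0,0],[0,0,-0.02],0.35],[[0,0,0],[0,0,-0.06],0.35],[[0,0,0],[0,0,-0.1],0.35],[[0,0,0],[0,-0.04,-0.13],0.35],[[0,0,0],[-0.02,-0.09,-0.16],0.35],[[0,0,0],[-0.04,-0.14,-0.18],0.35],[[0,0,0],[-0.06,-0.19,-0.18],0.35],[[0,0,0],[-0.08,-0.23,-0.18],0.35],[[0,0,0],[-0.10,-0.23,-0.18],0.35],[[0,0,0],[-0.12,-0.23,-0.18],0.35],[[0,0,0],[-0.12,-0.23,-0.18],0.35]]'
python3 - <<'E'
from h import *
c=snap('wrist','w6.png'); o=rims(c); s=snap('scene','s6.png'); rims(s)
to(*o[0][3][:2],34,-0.11)
E
```

```text
time: 18.7
tool_pos: [594.2, -166.7, 60.4]
tcp_rot: [3.127, -0.037, -0.111]
contact_force: [-1.7, -23.3, 63.3]
grip_width: 29.0
finger_force: 60.7
time: 19.1
tool_pos: [593.1, -168.6, 58.0]
tcp_rot: [3.123, -0.034, -0.11]
contact_force: [-2.2, -30.7, 54.0]
grip_width: 32.3
finger_force: 37.1
time: 20.2
tool_pos: [485.5, 86.3, 224.5]
tcp_rot: [-3.141, -0.001, -0.107]
contact_force: [0.3, -0.3, 0.3]
grip_width: 32.4
finger_force: 0.0
(np.int64(318), np.int64(104), 45.3, [568.9, 85.7, 26.0])
(np.int64(620), np.int64(48), 32.0, [593.4, -167.1, 26.0])
(np.int64(610), np.int64(79), 23.0, [568.7, -157.9, 26.0])
turn [-0.0, -0.2, 0.0] shift [0.0796, -0.0096, 0.1908] rows 5.0
```

View pics/w6.png

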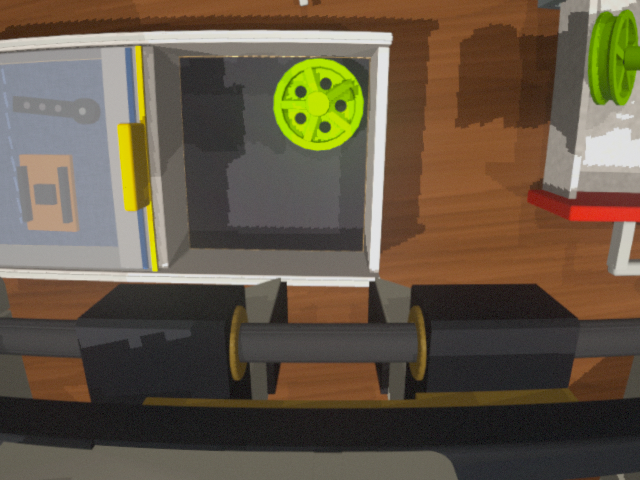

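Last pen rim is at (318,104); the rim in the drawer at (615,60) is standing on edge – need a look from above the drawer.

```bash
python3 -m handwheel '[[[0,0,0],[-0.05,0.283,-0.03],0.35],[[0,0,0],[-0.05,0.283,-0.03],0.35],[[0,0,0],[-0.05,0.283,-0.03],0.35],[[0,0,0],[-0.05,0.283,-0.03],0.35],[[0,0,0],[-0.05,0.283,-0.03],0.35],[[0,0,0],[-0.05,0.283,-0.03],0.35],[[0,0,0],[-0.05,0.283,-0.03],0.35],[[0,0,0],[-0.05,0.283,-0.03],0.35]]'
python3 - <<'E'
from h import *
c=snap('wrist','w7.png')
E
```

```text
time: 21.1
tool_pos: [407.4, -192.8, 253.9]
tcp_rot: [-3.141, -0.002, -0.114]
contact_force: [0.9, 0.5, -0.1]
grip_width: 32.1
finger_force: 0.0
```

View pics/w7.png

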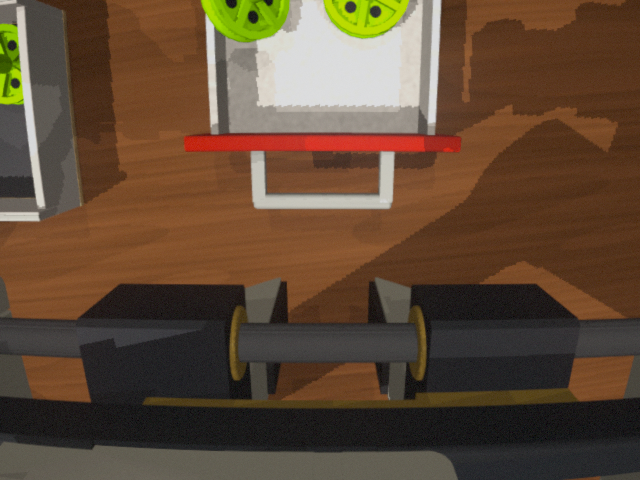

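Both drawer rims appear near the back at (248,5) and (367,5); the frame is cut off, so I move forward.

```bash
python3 -m handwheel '[[[0,0,0],[0.08,0,0],0.35],[[0,0,0],[0.08,0,0],0.35],[[0,0,0],[0.08,0,0],0.35],[[0,0,0],[0.08,0,0],0.35]]'
python3 - <<'E'
from h import *
c=snap('wrist','w8.png'); rims(c,68)
E
```

```text
time: 21.55
tool_pos: [487.1, -198.9, 253.4]
tcp_rot: [-3.141, -0.0, -0.108]
contact_force: [-0.2, 0.1, 0.1]
grip_width: 32.1
finger_force: 0.0
(np.int64(251), np.int64(93), 43.0, [586.5, -143.9, 34.0])
(np.int64(369), np.int64(88), 42.4, [579.7, -243.3, 34.0])
(np.int64(0), np.int64(148), 33.0, [571.4, 97.4, 34.0])
```

View pics/w8.png

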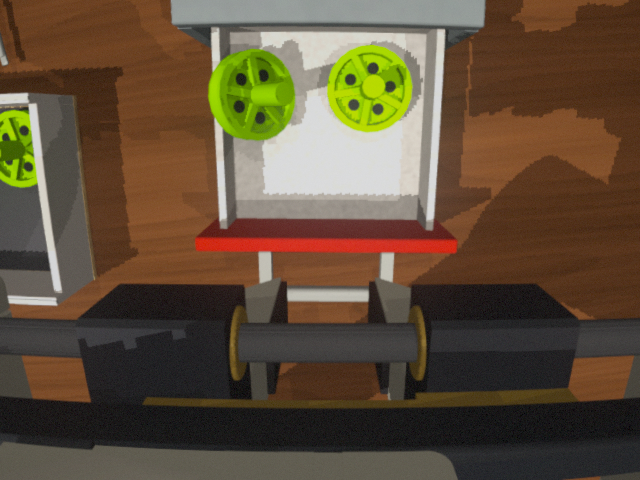

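The second rim leans on the left side wall, hub toward the drawer middle at (270,93). The first is flat at (369,88). Measuring the drawer walls again.

```bash
python3 - <<'E'
from h import *
c=snap('wrist')
np.set_printoptions(suppress=True)
L=onplane(c,[(214,35),(221,220)],56);Rr=onplane(c,[(442,35),(434,220)],56)
print('wall outer L',L.round(1).tolist(),'R',Rr.round(1).tolist())
print('handle',onplane(c,[(260,295),(392,295)],78).round(1).tolist(),'front top',onplane(c,[(200,236),(455,238)],85).round(1).tolist())
print('back wall top', onplane(c,[(330,29)],56).round(1))
# depth profile across the drawer, at row 200 and row 93
for v in (160,):
    P=bydepth(c,[(u,v) for u in range(205,450,3)])
    print([(round(a[0]),round(a[1]),round(a[2])) for a in P if a[2]>20 ])
for u in (360,):
    P=bydepth(c,[(u,v) for v in range(20,48,2)]); print(P.round().astype(int).tolist())
P=bydepth(c,[(u,93) for u in range(205,300,5)]); print('tilted',P.round().astype(int).tolist())
E
```

```text
wall outer L [[631.9, -124.9, 56.0], [484.3, -106.7, 56.0]] R [[612.7, -302.1, 56.0], [464.7, -287.6, 56.0]]
handle [[421.5, -134.4, 78.0], [409.6, -244.5, 78.0]] front top [[479.2, -95.8, 85.0], [455.7, -297.1, 85.0]]
back wall top [[ 625.4 -215.4   56. ]]
[(535, -112, 56), (535, -114, 56), (534, -117, 58), (533, -117, 47), (532, -117, 34), (531, -117, 24), (513, -286, 25), (514, -286, 36), (515, -286, 47), (516, -286, 57), (516, -289, 56), (515, -292, 56)]
[[620, -235, 105], [619, -235, 105], [618, -235, 100], [629, -240, 38], [628, -241, 31], [628, -242, 22], [628, -242, 18], [626, -242, 17], [624, -241, 19], [623, -241, 18], [621, -241, 17], [620, -241, 16], [618, -241, 17], [613, -239, 36]]
tilted [[594, -96, 0], [588, -117, 65], [587, -121, 65], [586, -128, 77], [585, -131, 75], [585, -134, 70], [585, -137, 68], [585, -141, 66], [585, -144, 62], [584, -147, 59], [583, -152, 65], [582, -157, 71], [582, -161, 76], [581, -166, 80], [580, -170, 84], [580, -173, 82], [580, -177, 78], [580, -180, 74], [583, -180, 17]]
```

Drawer got nudged in ~12 mm and its centre is ~3 mm further to -y than estimated. I'll grip the leaning hub across drawer x, shift it off the wall and let it fall flat.

```bash
python3 -c "
from h import *
to(580.5,-170,150,1.46);to(580.5,-170,57,1.46)"
```

```text
turn [0.0, -0.1, -89.9] shift [0.0905, -0.0394, 0.1041] rows 11.0
turn [0.0, -0.1, -89.9] shift [0.0904, -0.0394, 0.1971] rows 11.0
```

```bash
python3 -m handwheel '[[[0,0,-89.9],[0.0905,-0.0394,0.03],0.35],[[0,0,-89.9],[0.0905,-0.0394,0.06],0.35],[[0,0,-89.9],[0.0905,-0.0394,0.06],0.35],[[0,0,-89.9],[0.0905,-0.0394,0.06],0.35],[[0,0,-89.9],[0.0905,-0.0394,0.06],0.35],[[0,0,-89.9],[0.0905,-0.0394,0.06],0.35],[[0,0,-89.9],[0.0905,-0.0394,0.06],0.35],[[0,0,-89.9],[0.0905,-0.0394,0.06],0.35],[[0,0,-89.9],[0.0905,-0.0394,0.06],0.35],[[0,0,-89.9],[0.0905,-0.0394,0.06],0.35],[[0,0,-89.9],[0.0905,-0.0394,0.06],0.35],[[0,0,-89.9],[0.0905,-0.0394,0.06],0.35]]'
python3 -m handwheel '[[[0,0,0],[0,0,0.04],0.35],[[0,0,0],[0,0,0.08],0.35],[[0,0,0],[0,0,0.11],0.35],[[0,0,0],[0,0,0.13],0.35],[[0,0,0],[0,0,0.137],0.35],[[0,0,0],[0,0,0.137],0.35],[[0,0,0],[0,0,0.137],0],[[0,0,0],[0,0,0.137],0],[[0,0,0],[0,0,0.137],0],[[0,0,0],[0,0,0.137],0],[[0,0,0],[0,0,0.137],0]]'
```

```text
time: 22.85
tool_pos: [580.4, -171.1, 194.9]
tcp_rot: [3.14, 0.0, 1.459]
contact_force: [0.4, 0.8, 0.3]
grip_width: 32.2
finger_force: 0.0
time: 23.95
tool_pos: [582.0, -171.8, 58.4]
tcp_rot: [3.138, 0.001, 1.459]
contact_force: [1.5, -0.1, 4.7]
grip_width: 17.2
finger_force: 29.9
```

```bash
python3 -m handwheel '[[[0,0,0],[0,0,-0.02],0],[[0,0,0],[-0.01,0,-0.05],0],[[0,0,0],[-0.023,-0.03,-0.07],0],[[0,-8,0],[-0.023,-0.065,-0.07],0],[[0,-16,0],[-0.023,-0.065,-0.07],0],[[0,-24,0],[-0.023,-0.065,-0.07],0],[[0,-30,0],[-0.023,-0.065,-0.07],0],[[0,-30,0],[-0.023,-0.065,-0.05],0],[[0,-30,0],[-0.023,-0.065,-0.03],0],[[0,-30,0],[-0.023,-0.065,-0.015],0],[[0,-30,0],[-0.023,-0.065,-0.008],0],[[0,-30,0],[-0.023,-0.065,-0.008],0]]'
python3 - <<'E'
from h import *
s=snap('side'); cv2.imwrite('pics/s9.png',cv2.resize(s['image'][80:300,150:440],None,fx=2.5,fy=2.5)[:,:,::-1])
E
```

```text
time: 25.15
tool_pos: [513.5, -187.1, 64.4]
tcp_rot: [-3.141, 0.524, 1.458]
contact_force: [0.1, 0.2, 0.1]
grip_width: 17.1
finger_force: 29.9
```

View pics/s9.png

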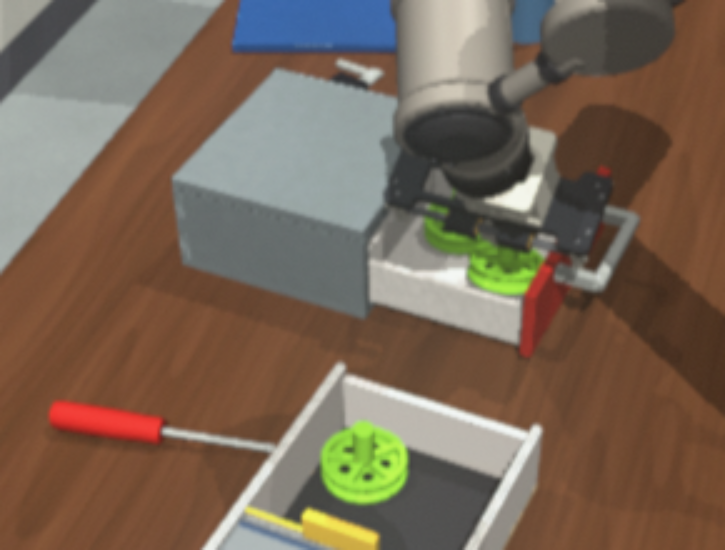

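The rim now hangs nearly level above the drawer front-left (505,268). Lowering and releasing.

```bash
python3 -m handwheel '[[[0,0,0],[0.002,0,0.0035],0],[[0,0,0],[0.004,0,0.007],0],[[0,0,0],[0.005,0,0.0087],0],[[0,0,0],[0.005,0,0.0087],0]]'
python3 -m handwheel '[[[0,0,0],[0,0,0],0.35],[[0,0,0],[0,0,0],0.35],[[0,0,0],[0,0,0],0.35],[[0,0,0],[0,0,0],0.35]]'
python3 -m handwheel '[[[0,0,0],[0,0,-0.02],0.35],[[0,0,0],[0,0,-0.05],0.35],[[0,0,0],[0,0,-0.09],0.35],[[0,8,0],[-0.03,0,-0.13],0.35],[[0,16,0],[-0.05,0,-0.15],0.35],[[0,24,0],[-0.06,-0.02,-0.16],0.35],[[0,30,0],[-0.06,-0.04,-0.16],0.35],[[0,30,0],[-0.06,-0.05,-0.16],0.35],[[0,30,0],[-0.06,-0.05,-0.16],0.35]]'
python3 -c "
from h import *
to(490,-150,250,-0.11)"
```

```text
time: 25.6
tool_pos: [514.0, -187.0, 55.1]
tcp_rot: [3.14, 0.524, 1.458]
contact_force: [-0.5, -0.4, -0.6]
grip_width: 17.1
finger_force: 29.9
time: 26.0
tool_pos: [514.2, -187.0, 55.4]
tcp_rot: [3.139, 0.524, 1.458]
contact_force: [-0.4, -0.1, -0.3]
grip_width: 32.1
finger_force: 0.0
time: 26.9
tool_pos: [466.0, -153.9, 223.6]
tcp_rot: [3.141, 0.002, 1.457]
contact_force: [0.4, 0.2, -0.7]
grip_width: 32.1
finger_force: 0.0
turn [0.1, 0.0, 89.8] shift [0.0066, 0.0235, -0.0264] rows 11.0
```

```bash
python3 -m handwheel '[[[0,0,89.8],[-0.034,0.014,-0.03],0.35],[[0,0,89.8],[-0.034,0.014,-0.03],0.35],[[0,0,89.8],[-0.034,0.014,-0.03],0.35],[[0,0,89.8],[-0.034,0.014,-0.03],0.35],[[0,0,89.8],[-0.034,0.014,-0.03],0.35],[[0,0,89.8],[-0.034,0.014,-0.03],0.35],[[0,0,89.8],[-0.034,0.014,-0.03],0.35],[[0,0,89.8],[-0.034,0.014,-0.03],0.35],[[0,0,89.8],[-0.034,0.014,-0.03],0.35],[[0,0,89.8],[-0.034,0.014,-0.03],0.35],[[0,0,89.8],[-0.034,0.014,-0.03],0.35],[[0,0,89.8],[-0.034,0.014,-0.03],0.35]]'
python3 - <<'E'
from h import *
c=snap('wrist','w10.png'); rims(c,68)
H=hsv(c); m=cv2.inRange(H,(35,80,50),(62,255,255)); ys,xs=np.nonzero(m)
P=bydepth(c,np.c_[xs,ys]); k=(P[:,2]>64)&(P[:,1]<0); print('high pts',k.sum())
for i,a,ce,mm in blobs(np.bincount(ys[k]*640+xs[k],minlength=480*640).reshape(480,640)>0,20): print('hub',a,ce.round(),bydepth(c,np.argwhere(mm)[:,::-1]).mean(0).round(1))
m2=m.copy(); 
k2=(P[:,2]>28)&(P[:,2]<40)&(P[:,1]<0); print('disc pts', [(P[k2&(np.abs(P[:,0]-x)<45)&(np.abs(P[:,1]-y)<45)].std(0).round(1)) for x,y in((580,-243),(512,-170))])
E
```

```text
time: 28.1
tool_pos: [478.0, -187.7, 253.0]
tcp_rot: [3.14, -0.0, -0.107]
contact_force: [0.1, -0.1, -0.2]
grip_width: 32.3
finger_force: 0.0
(np.int64(381), np.int64(76), 42.5, [579.4, -243.3, 34.0])
(np.int64(304), np.int64(159), 40.5, [517.3, -171.1, 34.0])
(np.int64(8), np.int64(134), 32.8, [573.2, 95.7, 34.0])
high pts 887
hub 438 [386.  73.] [ 578.3 -242.6   71.6]
hub 399 [303. 164.] [ 516.9 -171.7   70.3]
disc pts [array([19.3, 19.4,  2.7]), array([19.3, 19.3,  2.7])]
```

View pics/w10.png

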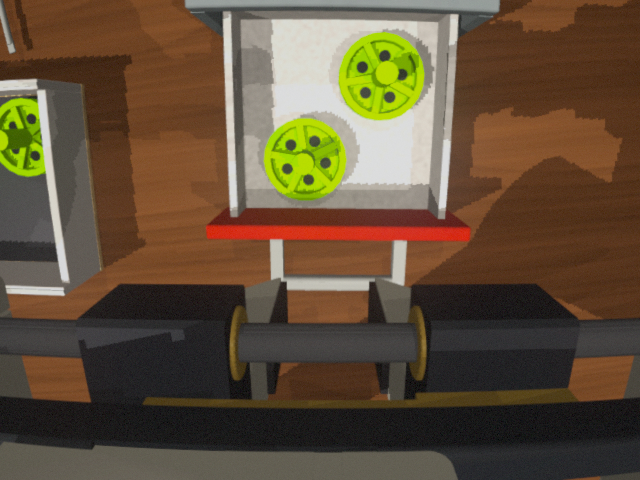

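Both drawer rims flat, at (381,76) and (304,159). Now the last rim.

```bash
python3 -m handwheel '[[[0,0,0],[-0.02,-0.27,0.02],0.35],[[0,0,0],[-0.02,-0.27,0.02],0.35],[[0,0,0],[-0.02,-0.27,0.02],0.35],[[0,0,0],[-0.02,-0.27,0.02],0.35],[[0,0,0],[-0.02,-0.27,0.02],0.35],[[0,0,0],[-0.02,-0.27,0.02],0.35],[[0,0,0],[-0.02,-0.27,0.02],0.35],[[0,0,0],[-0.02,-0.27,0.02],0.35]]'
python3 - <<'E'
from h import *
c=snap('wrist'); o=rims(c)
H=hsv(c); m=cv2.inRange(H,(35,80,50),(62,255,255)); ys,xs=np.nonzero(m); P=bydepth(c,np.c_[xs,ys]); k=(P[:,2]>55)&(P[:,1]>30); print(P[k].mean(0),k.sum())
to(*o[0][3][:2],38,-0.11)
E
```

```text
time: 28.95
tool_pos: [486.7, 82.2, 233.4]
tcp_rot: [3.14, -0.002, -0.105]
contact_force: [-0.1, -0.9, -0.4]
grip_width: 32.0
finger_force: 0.0
(np.int64(313), np.int64(106), 43.9, [569.4, 85.8, 26.0])
(np.int64(614), np.int64(141), 41.0, [517.7, -173.5, 26.0])
[567.29446509  85.09732432  85.82091863] 500
turn [0.1, -0.1, 0.2] shift [0.0814, -0.0134, 0.1957] rows 5.0
```

```bash
python3 -m handwheel '[[[0,0,0.2],[0.04,-0.006,0.03],0.35],[[0,0,0.2],[0.081,-0.0125,0.06],0.35],[[0,0,0.2],[0.081,-0.0125,0.09],0.35],[[0,0,0.2],[0.081,-0.0125,0.13],0.35],[[0,0,0.2],[0.081,-0.0125,0.16],0.35],[[0,0,0.2],[0.081,-0.0125,0.185],0.35],[[0,0,0.2],[0.081,-0.0125,0.194],0.35],[[0,0,0.2],[0.081,-0.0125,0.196],0.35],[[0,0,0.2],[0.081,-0.0125,0.196],0.35]]'
python3 -m handwheel '[[[0,0,0],[0,0,0],0],[[0,0,0],[0,0,0],0],[[0,0,0],[0,0,0],0],[[0,0,0],[0,0,0],0],[[0,0,0],[0,0,0],0]]'
python3 -m handwheel '[[[0,0,0],[0,0,-0.02],0],[[0,0,0],[0,0,-0.06],0],[[0,0,0],[0,0,-0.10],0],[[0,0,0],[0,0,-0.12],0],[[0,0,0],[0,0.04,-0.12],0],[[0,0,0],[0.01,0.08,-0.12],0],[[0,0,0],[0.02,0.12,-0.12],0],[[0,0,0],[0.03,0.16,-0.12],0],[[0,0,0],[0.04,0.20,-0.12],0],[[0,0,0],[0.05,0.23,-0.12],0],[[0,0,0],[0.05,0.24,-0.12],0],[[0,0,0],[0.05,0.24,-0.12],0]]'
python3 -c "
from h import *
to(593.9,-167.6,49,-0.11)"
```

```text
time: 29.9
tool_pos: [569.7, 84.7, 38.7]
tcp_rot: [3.142, -0.003, -0.113]
contact_force: [0.5, -0.1, -0.3]
grip_width: 32.1
finger_force: 0.0
time: 30.4
tool_pos: [569.6, 85.3, 39.0]
tcp_rot: [3.142, -0.004, -0.112]
contact_force: [-0.7, -1.5, 5.6]
grip_width: 17.2
finger_force: 30.0
time: 31.6
tool_pos: [591.1, -159.8, 157.5]
tcp_rot: [-3.141, -0.001, -0.114]
contact_force: [-0.0, -0.1, -0.9]
grip_width: 17.0
finger_force: 30.0
turn [-0.0, -0.1, -0.2] shift [0.0036, 0.0074, 0.1085] rows 3.0
```

```bash
python3 -m handwheel '[[[0,0,0],[0.0036,0.0074,0],0],[[0,0,0],[0.0036,0.0074,0],0],[[0,0,0],[0.0036,0.0074,0.02],0],[[0,0,0],[0.0036,0.0074,0.04],0],[[0,0,0],[0.0036,0.0074,0.05],0],[[0,0,0],[0.0036,0.0074,0.05],0]]'
python3 -c "
from h import *
print(get_obs()['tool_pos'])
to(593.9,-167.6,49,-0.11)"
```

```text
time: 32.2
tool_pos: [592.7, -165.1, 107.6]
tcp_rot: [-3.141, 0.002, -0.11]
contact_force: [-8.1, 0.6, 7.1]
grip_width: 15.4
finger_force: 37.7
[ 592.71719229 -165.12798357  107.63299344]
turn [-0.0, 0.1, -0.0] shift [0.0016, 0.0023, 0.0586] rows 2.0
```

The held rim touches the cabinet's front edge (drawer 12 mm in). Back off, and check tilt numerically.

```bash
python3 -m handwheel '[[[0,0,0],[0,0.002,-0.01],0],[[0,0,0],[-0.015,0.002,-0.012],0],[[0,0,0],[-0.015,0.002,-0.012],0],[[0,0,0],[-0.015,0.002,-0.012],0]]'
python3 - <<'E'
from h import *
o=get_obs()['tool_pos']; print(o)
for n in('side','scene'):
    c=snap(n); H=hsv(c); m=cv2.inRange(H,(35,80,50),(62,255,255)); ys,xs=np.nonzero(m); P=bydepth(c,np.c_[xs,ys])
    k=(np.hypot(P[:,0]-o[0],P[:,1]-o[1])<45)&(P[:,2]>60); Q=P[k]; print(n,k.sum(),Q.min(0).round(1),Q.max(0).round(1))
    k=(np.hypot(Q[:,0]-o[0],Q[:,1]-o[1])>14)&(np.hypot(Q[:,0]-o[0],Q[:,1]-o[1])<34); Q=Q[k]; 
    if len(Q)>20:
        for _ in range(4):
            A=np.c_[Q[:,:2]-o[:2],np.ones(len(Q))]; s=np.linalg.lstsq(A,Q[:,2],rcond=None)[0]; r=Q[:,2]-A@s; Q=Q[abs(r)<max(3,1.0*abs(r).std())]
        print('plane slopes',s.round(3),len(Q))
E
```

```text
time: 32.6
tool_pos: [579.8, -166.4, 120.6]
tcp_rot: [3.141, -0.003, -0.111]
contact_force: [0.6, -0.0, -0.6]
grip_width: 15.3
finger_force: 32.5
[ 579.83091361 -166.37365532  120.57188811]
side 568 [ 548.2 -197.3   76.8] [ 616.  -128.1  145.5]
plane slopes [ 4.26000e-01 -6.80000e-02  1.07395e+02] 99
scene 632 [ 552.6 -203.1   94.5] [ 618.5 -132.1  208.1]
plane slopes [ 3.54000e-01 -7.60000e-02  1.13906e+02] 103
```

Rim is tilted ~20° in the grip. I'll set it back down in the empty pen compartment, re-pull the drawer to its stop, then regrasp.

```bash
python3 -m handwheel '[[[0,0,0],[-0.01,-0.02,-0.03],0],[[0,0,0],[-0.03,-0.06,-0.05],0],[[0,0,0],[-0.05,-0.1,-0.05],0],[[0,0,0],[-0.06,-0.14,-0.05],0],[[0,0,0],[-0.07,-0.18,-0.05],0],[[0,0,0],[-0.08,-0.22,-0.05],0],[[0,0,0],[-0.09,-0.26,-0.05],0],[[0,0,0],[-0.09,-0.28,-0.05],0],[[0,0,0],[-0.09,-0.28,-0.05],0],[[0,0,0],[-0.09,-0.28,-0.05],0]]'
python3 -c "
from h import *
to(522,122,52.5,-0.11)"
```

```text
time: 33.7
tool_pos: [521.2, 121.7, 169.6]
tcp_rot: [3.141, -0.002, -0.111]
contact_force: [-0.4, -0.2, -0.2]
grip_width: 15.3
finger_force: 32.5
turn [0.0, -0.1, -0.0] shift [0.0005, -0.0004, 0.1171] rows 3.0
```

```bash
python3 -m handwheel '[[[0,0,0],[0,0,0.03],0],[[0,0,0],[0,0,0.06],0],[[0,0,0],[0,0,0.09],0],[[0,0,0],[0,0,0.108],0],[[0,0,0],[0,0,0.116],0],[[0,0,0],[0,0,0.116],0],[[0,0,0],[0,0,0.116],0.35],[[0,0,0],[0,0,0.116],0.35],[[0,0,0],[0,0,0.116],0.35],[[0,0,0],[0,0,0.116],0.35]]'
python3 -m handwheel '[[[0,0,0],[0,0,-0.03],0.35],[[0,0,0],[0,0,-0.07],0.35],[[0,0,0],[0,0,-0.11],0.35],[[0,0,0],[-0.04,0.03,-0.15],0.35],[[0,0,0],[-0.05,0.05,-0.18],0.35],[[0,0,0],[-0.05,0.05,-0.18],0.35],[[0,0,0],[-0.05,0.05,-0.18],0.35]]'
python3 - <<'E'
from h import *
c=snap('wrist','w11.png'); o=rims(c); p=o[0][3]
H=hsv(c); m=cv2.inRange(H,(35,80,50),(62,255,255)); ys,xs=np.nonzero(m); P=bydepth(c,np.c_[xs,ys])
k=(P[:,2]>50)&(P[:,2]<75)&(P[:,1]>30); print('hub',np.median(P[k],0).round(1),k.sum())
r=np.hypot(P[:,0]-p[0],P[:,1]-p[1]); print([np.median(P[(r>24)&(r<34)&f][:,2]).round(1) for f in (P[:,0]>p[0]+10,P[:,0]<p[0]-10,P[:,1]>p[1]+10,P[:,1]<p[1]-10)])
to(415.5,-189.5,150,1.46)
E
```

```text
time: 34.7
tool_pos: [521.6, 121.6, 54.5]
tcp_rot: [-3.141, -0.003, -0.112]
contact_force: [-0.6, 0.5, 0.0]
grip_width: 32.1
finger_force: 0.0
time: 35.4
tool_pos: [465.9, 77.2, 235.0]
tcp_rot: [-3.141, -0.005, -0.113]
contact_force: [-0.0, -0.2, -0.7]
grip_width: 32.1
finger_force: 0.0
(np.int64(268), np.int64(141), 42.7, [525.5, 121.4, 26.0])
(np.int64(607), np.int64(117), 41.7, [516.9, -172.2, 26.0])
hub [524.6 120.8  60.5] 439
[np.float64(25.9), np.float64(25.0), np.float64(25.6), np.float64(25.8)]
turn [0.1, -0.1, -90.1] shift [-0.0201, 0.271, 0.0836] rows 11.0
```

```bash
python3 -m handwheel '[[[0,0,-90.1],[-0.02,0.271,0.05],0.3],[[0,0,-90.1],[-0.02,0.271,0.05],0.3],[[0,0,-90.1],[-0.02,0.271,0.05],0.3],[[0,0,-90.1],[-0.02,0.271,0.05],0.3],[[0,0,-90.1],[-0.02,0.271,0.05],0.3],[[0,0,-90.1],[-0.02,0.271,0.05],0.3],[[0,0,-90.1],[-0.02,0.271,0.05],0.3],[[0,0,-90.1],[-0.02,0.271,0.05],0.3],[[0,0,-90.1],[-0.02,0.271,0.05],0.3],[[0,0,-90.1],[-0.02,0.271,0.05],0.3],[[0,0,-90.1],[-0.02,0.271,0.05],0.3],[[0,0,-90.1],[-0.02,0.271,0.05],0.3]]'
python3 - <<'E'
from h import *
c=snap('wrist'); g=cv2.inRange(hsv(c),(0,150,90),(6,255,255)) 
for i,a,ce,mm in blobs(g,500): print(a,cv2.boundingRect(mm.astype(np.uint8)), onplane(c,ce,85))
to(415.5,-189.5,57,1.462)
E
```

```text
time: 36.65
tool_pos: [415.6, -189.1, 181.9]
tcp_rot: [-3.14, -0.002, 1.466]
contact_force: [0.1, -0.8, -0.1]
grip_width: 27.1
finger_force: 0.0
6565 (377, 61, 45, 225) [[ 462.50821081 -151.73190653   85.        ]]
turn [-0.1, -0.1, 0.3] shift [-0.0007, 0.0001, 0.125] rows 3.0
```

```bash
python3 -m handwheel '[[[0,0,0.3],[0,0,0.04],0.3],[[0,0,0.3],[0,0,0.08],0.3],[[0,0,0.3],[0,0,0.11],0.3],[[0,0,0.3],[0,0,0.123],0.3],[[0,0,0.3],[0,0,0.123],0.3],[[0,0,0.3],[0,0,0.123],0],[[0,0,0.3],[0,0,0.123],0],[[0,0,0.3],[0,0,0.123],0],[[0,0,0.3],[0,0,0.123],0]]'
python3 -m handwheel '[[[0,0,0],[0,-0.004,0],0],[[0,0,0],[0,-0.008,0],0],[[0,0,0],[0,-0.012,0],0],[[0,0,0],[0,-0.014,0],0],[[0,0,0],[0,-0.014,0],0],[[0,0,0],[0,-0.014,0],0]]'
```

```text
time: 37.6
tool_pos: [416.3, -189.9, 61.3]
tcp_rot: [3.138, 0.001, 1.455]
contact_force: [0.3, 0.4, 1.9]
grip_width: 11.3
finger_force: 30.0
time: 38.2
tool_pos: [405.0, -188.6, 61.3]
tcp_rot: [3.132, 0.001, 1.454]
contact_force: [14.6, 4.9, -4.0]
grip_width: 11.8
finger_force: 30.0
```

```bash
python3 -m handwheel '[[[0,0,0],[0,0.002,0],0.3],[[0,0,0],[0,0.002,0],0.3],[[0,0,0],[0,0.002,0],0.3],[[0,0,0],[0,0.002,-0.05],0.3],[[0,0,0],[0,0.002,-0.1],0.3],[[0,0,0],[0,0.002,-0.15],0.3],[[0,0,0],[0,0.002,-0.19],0.3],[[0,0,0],[0,0.002,-0.19],0.3]]'
python3 -m handwheel '[[[0,0,90],[0.008,0.065,0],0.35],[[0,0,90],[0.008,0.065,0],0.35],[[0,0,90],[0.008,0.065,0],0.35],[[0,0,90],[0.008,0.065,0],0.35],[[0,0,90],[0.008,0.065,0],0.35],[[0,0,90],[0.008,0.065,0],0.35],[[0,0,90],[0.008,0.065,0],0.35],[[0,0,90],[0.008,0.065,0],0.35],[[0,0,90],[0.008,0.065,0],0.35],[[0,0,90],[0.008,0.065,0],0.35],[[0,0,90],[0.008,0.065,0],0.35],[[0,0,90],[0.008,0.065,0],0.35]]'
python3 - <<'E'
from h import *
c=snap('wrist','w12.png'); rims(c,68)
T=np.linalg.inv(c['camera_from_world']); ys,xs=np.mgrid[0:280:2,100:560:2]; P=bydepth(c,np.c_[xs.ravel(),ys.ravel()])
def show(n,k): print(n,k.sum(),P[k].min(0).round(1),np.median(P[k],0).round(1),P[k].max(0).round(1))
show('roof edge',(abs(P[:,2]-105)<3)&(abs(P[:,1]+165)<6)&(P[:,0]>560))
w=(abs(P[:,2]-56)<3)
show('left wall x~540',w&(abs(P[:,0]-540)<8)&(P[:,1]>-140)); show('right wall',w&(abs(P[:,0]-540)<8)&(P[:,1]<-270))
show('back wall',w&(abs(P[:,1]+190)<6)&(P[:,0]>590)); show('front',(abs(P[:,2]-85)<3)&(abs(P[:,1]+190)<6))
E
```

```text
time: 39.0
tool_pos: [405.2, -189.7, 255.8]
tcp_rot: [3.131, 0.005, 1.455]
contact_force: [0.8, -0.4, -0.4]
grip_width: 27.4
finger_force: 0.0
time: 40.2
tool_pos: [468.2, -187.7, 249.5]
tcp_rot: [-3.141, 0.001, -0.116]
contact_force: [-0.7, 0.0, 0.3]
grip_width: 32.4
finger_force: 0.0
(np.int64(380), np.int64(76), 42.7, [568.7, -242.4, 34.0])
(np.int64(303), np.int64(161), 40.9, [506.2, -170.1, 34.0])
(np.int64(0), np.int64(180), 39.0, [526.1, 113.3, 34.0])Traceback (most recent call last):
  File "<stdin>", line 5, in <module>
  File "<stdin>", line 4, in show
    return umr_minimum(a, axis, None, out, keepdims, initial, where)
ValueError: zero-size array to reduction operation minimum which has no identity
```

Drawer rims moved with the drawer. Target for the last: (581.5,-165.7).

```bash
python3 -c "
from h import *
to(525,121,140,-0.115)"
```

```text
turn [-0.0, 0.0, 0.1] shift [0.0212, -0.3131, 0.1099] rows 7.0
```

```bash
python3 -m handwheel '[[[0,0,0],[0.021,-0.313,0],0.35],[[0,0,0],[0.021,-0.313,0],0.35],[[0,0,0],[0.021,-0.313,0],0.35],[[0,0,0],[0.021,-0.313,0],0.35],[[0,0,0],[0.021,-0.313,0],0.35],[[0,0,0],[0.021,-0.313,0],0.35],[[0,0,0],[0.021,-0.313,0],0.35],[[0,0,0],[0.021,-0.313,0.05],0.35],[[0,0,0],[0.021,-0.313,0.1],0.35],[[0,0,0],[0.021,-0.313,0.11],0.35],[[0,0,0],[0.021,-0.313,0.11],0.35]]'
python3 - <<'E'
from h import *
c=snap('wrist'); rims(c); to(525,121,36,-0.115)
E
```

```text
time: 41.35
tool_pos: [525.2, 120.0, 139.6]
tcp_rot: [3.141, 0.002, -0.115]
contact_force: [-0.2, -0.3, 0.3]
grip_width: 32.1
finger_force: 0.0
(np.int64(326), np.int64(229), 54.1, [526.5, 121.4, 26.0])
turn [0.0, -0.1, -0.0] shift [-0.002, -0.0006, 0.1056] rows 3.0
```

```bash
python3 -m handwheel '[[[0,0,0],[0,-0.001,0.03],0.35],[[0,0,0],[0,-0.001,0.06],0.35],[[0,0,0],[0,-0.001,0.09],0.35],[[0,0,0],[0,-0.001,0.102],0.35],[[0,0,0],[0,-0.001,0.103],0.35],[[0,0,0],[0,-0.001,0.103],0],[[0,0,0],[0,-0.001,0.103],0],[[0,0,0],[0,-0.001,0.103],0],[[0,0,0],[0,-0.001,0.103],0],[[0,0,0],[0,-0.001,0.103],0]]'
python3 -m handwheel '[[[0,0,0],[0,0,-0.02],0],[[0,0,0],[0,0,-0.06],0],[[0,0,0],[0,0,-0.10],0],[[0,0,0],[0,0,-0.12],0],[[0,0,0],[0.01,0.04,-0.12],0],[[0,0,0],[0.02,0.08,-0.12],0],[[0,0,0],[0.03,0.12,-0.12],0],[[0,0,0],[0.05,0.16,-0.12],0],[[0,0,0],[0.06,0.20,-0.12],0],[[0,0,0],[0.08,0.24,-0.12],0],[[0,0,0],[0.09,0.27,-0.12],0],[[0,0,0],[0.09,0.275,-0.12],0]]'
python3 -m handwheel '[[[0,0,0],[0,0,0],0],[[0,0,0],[0,0,0],0],[[0,0,0],[0,0,0],0]]'
python3 -c "
from h import *
to(581.5,-165.7,47,-0.11)"
```

```text
time: 42.4
tool_pos: [527.8, 121.7, 39.5]
tcp_rot: [-3.141, -0.005, -0.115]
contact_force: [-0.6, -0.7, 7.2]
grip_width: 17.0
finger_force: 30.0
time: 43.6
tool_pos: [584.4, -165.7, 158.1]
tcp_rot: [3.14, -0.003, -0.119]
contact_force: [-0.1, -0.3, 0.1]
grip_width: 17.2
finger_force: 30.0
time: 43.9
tool_pos: [583.8, -160.4, 158.2]
tcp_rot: [-3.141, -0.002, -0.114]
contact_force: [-0.5, -0.7, -0.7]
grip_width: 17.1
finger_force: 30.0
turn [-0.0, -0.1, -0.2] shift [-0.0019, 0.0056, 0.1112] rows 3.0
```

```bash
python3 -m handwheel '[[[0,0,0],[-0.0015,0.0056,0],0],[[0,0,0],[-0.0015,0.0056,0],0],[[0,0,0],[-0.0015,0.0056,0],0],[[0,0,0],[-0.0015,0.0056,0.02],0],[[0,0,0],[-0.0015,0.0056,0.04],0],[[0,0,0],[-0.0015,0.0056,0.06],0],[[0,0,0],[-0.0015,0.0056,0.065],0],[[0,0,0],[-0.0015,0.0056,0.065],0]]'
python3 -c "
from h import *
to(582,-165.7,48.5,-0.11)"
```

```text
time: 44.7
tool_pos: [581.6, -167.0, 92.3]
tcp_rot: [-3.141, -0.0, -0.115]
contact_force: [0.4, -0.3, 0.2]
grip_width: 17.0
finger_force: 30.0
turn [-0.0, -0.0, -0.3] shift [0.0003, -0.0014, 0.0438] rows 1.0
```

No contact. Continue down in steps.

```bash
python3 -m handwheel '[[[0,0,0],[0,-0.001,0.01],0],[[0,0,0],[0,-0.001,0.02],0],[[0,0,0],[0,-0.001,0.03],0],[[0,0,0],[0,-0.001,0.03],0]]'
python3 -m handwheel '[[[0,0,0],[0,0,0.007],0],[[0,0,0],[0,0,0.013],0],[[0,0,0],[0,0,0.013],0]]'
```

```text
time: 45.1
tool_pos: [581.1, -165.8, 61.2]
tcp_rot: [-3.141, 0.001, -0.115]
contact_force: [-0.1, -1.5, -0.8]
grip_width: 16.9
finger_force: 30.0
time: 45.4
tool_pos: [581.6, -166.1, 49.0]
tcp_rot: [-3.141, -0.0, -0.116]
contact_force: [0.1, -0.0, -0.3]
grip_width: 16.8
finger_force: 30.0
```

```bash
python3 -m handwheel '[[[0,0,0],[0,0,0.001],0.35],[[0,0,0],[0,0,0.001],0.35],[[0,0,0],[0,0,0.001],0.35],[[0,0,0],[0,0,0.001],0.35]]'
python3 -m handwheel '[[[0,0,0],[0,0,-0.02],0.35],[[0,0,0],[0,0,-0.06],0.35],[[0,0,0],[0,0,-0.1],0.35],[[0,0,0],[-0.04,0,-0.14],0.35],[[0,0,0],[-0.08,0.01,-0.18],0.35],[[0,0,0],[-0.105,0.02,-0.2],0.35],[[0,0,0],[-0.105,0.02,-0.2],0.35],[[0,0,0],[-0.105,0.02,-0.2],0.35]]'
cat > chk.py <<'E'
from h import *
c=snap('wrist','w13.png'); o=rims(c,68)
ys,xs=np.mgrid[0:300,0:640]; P=bydepth(c,np.c_[xs.ravel(),ys.ravel()]); G=cv2.inRange(hsv(c),(35,80,50),(62,255,255))[:300].ravel()>0; P=P[G]
for q in o:
    p=q[3]; r=np.hypot(P[:,0]-p[0],P[:,1]-p[1]); d=np.array(p[:2])-[537.3,-203.1]
    print('drawer xy',(d@np.array([[.994,.11],[-.11,.994]])).round(1),'disc z',[np.median(P[(r>24)&(r<34)&f][:,2]).round(1) for f in (P[:,0]>p[0]+10,P[:,0]<p[0]-10,P[:,1]>p[1]+10,P[:,1]<p[1]-10)],'hub top',np.percentile(P[r<9][:,2],80).round(1))
E
python3 chk.py
```

```text
time: 45.8
tool_pos: [582.3, -166.4, 49.2]
tcp_rot: [3.141, -0.002, -0.115]
contact_force: [-0.2, -0.1, -0.2]
grip_width: 32.1
finger_force: 0.0
time: 46.6
tool_pos: [475.2, -174.3, 249.8]
tcp_rot: [3.141, -0.004, -0.117]
contact_force: [0.2, -0.1, 0.0]
grip_width: 32.1
finger_force: 0.0
(np.int64(303), np.int64(82), 42.7, [579.2, -165.5, 34.0])
(np.int64(395), np.int64(85), 42.7, [568.2, -241.5, 34.0])
(np.int64(319), np.int64(168), 40.9, [506.5, -170.2, 34.0])
drawer xy [37.5 42. ] disc z [np.float64(33.9), np.float64(33.4), np.float64(33.5), np.float64(33.7)] hub top 69.1
drawer xy [ 34.9 -34.8] disc z [np.float64(33.7), np.float64(33.4), np.float64(33.8), np.float64(33.2)] hub top 69.1
drawer xy [-34.2  29.3] disc z [np.float64(33.8), np.float64(33.1), np.float64(33.7), np.float64(33.7)] hub top 69.2
```

All three rims are flat in the drawer. Now shutting the pen door.

```bash
python3 -c "
from h import *
to(541,217,200,-0.12)"
```

```text
turn [-0.0, -0.1, 0.2] shift [0.0199, -0.3959, 0.0487] rows 8.0
```

```bash
python3 -m handwheel '[[[0,0,0.2],[0.02,-0.396,0.049],0.4],[[0,0,0.2],[0.02,-0.396,0.049],0.4],[[0,0,0.2],[0.02,-0.396,0.049],0.4],[[0,0,0.2],[0.02,-0.396,0.049],0.4],[[0,0,0.2],[0.02,-0.396,0.049],0.4],[[0,0,0.2],[0.02,-0.396,0.049],0.4],[[0,0,0.2],[0.02,-0.396,0.049],0.4],[[0,0,0.2],[0.02,-0.396,0.049],0.4],[[0,0,0.2],[0.02,-0.396,0.049],0.4],[[0,0,0.2],[0.02,-0.396,0.049],0.4],[[0,0,0.2],[0.02,-0.396,0.049],0.4]]'
python3 - <<'E'
from h import *
c=snap('wrist'); m=cv2.inRange(hsv(c),(22,150,120),(34,255,255))
for i,a,ce,mm in blobs(m,300): print(a,ce.round(),cv2.boundingRect(mm.astype(np.uint8)),onplane(c,ce,92).round(1))
to(541,217,81,-0.12)
E
```

```text
time: 47.75
tool_pos: [540.6, 216.5, 198.6]
tcp_rot: [3.14, 0.0, -0.119]
contact_force: [-0.0, -0.3, 0.7]
grip_width: 36.7
finger_force: 0.0
2081 [328. 220.] (319, 102, 16, 222) [[549.5 216.   92. ]]
1070 [ 71. 202.] (57, 106, 32, 198) [[581.7 379.5  92. ]]
turn [0.0, -0.0, -0.0] shift [0.0001, -0.001, 0.1181] rows 3.0
```

```bash
python3 -m handwheel '[[[0,0,0],[0,0,0.04],0.4],[[0,0,0],[0,0,0.08],0.4],[[0,0,0],[0,0,0.108],0.4],[[0,0,0],[0,0,0.118],0.4],[[0,0,0],[0,0,0.118],0.4],[[0,0,0],[0,0,0.118],0],[[0,0,0],[0,0,0.118],0],[[0,0,0],[0,0,0.118],0],[[0,0,0],[0,0,0.118],0]]'
python3 -m handwheel '[[[0,0,0],[0,0.015,0],0],[[0,0,0],[0,0.035,0],0],[[0,0,0],[0,0.055,0],0],[[0,0,0],[0,0.075,0],0],[[0,0,0],[0,0.095,0],0],[[0,0,0],[0,0.115,0],0],[[0,0,0],[0,0.135,0],0],[[0,0,0],[0,0.15,0],0],[[0,0,0],[0,0.158,0],0],[[0,0,0],[0,0.16,0],0],[[0,0,0],[0,0.16,0],0]]'
python3 -m handwheel '[[[0,0,0],[0,0.003,0],0],[[0,0,0],[0,0.006,0],0],[[0,0,0],[0,0.006,0],0]]'
```

```text
time: 48.7
tool_pos: [541.4, 217.2, 82.7]
tcp_rot: [-3.141, -0.003, -0.119]
contact_force: [1.2, -0.9, 3.6]
grip_width: 9.9
finger_force: 30.0
time: 49.8
tool_pos: [521.5, 57.0, 82.7]
tcp_rot: [3.141, -0.002, -0.12]
contact_force: [-4.1, -1.0, 6.5]
grip_width: 9.6
finger_force: 30.0
time: 50.1
tool_pos: [521.0, 53.4, 82.7]
tcp_rot: [-3.139, -0.002, -0.12]
contact_force: [-2.0, 10.2, 5.8]
grip_width: 10.2
finger_force: 30.0
```

```bash
python3 -m handwheel '[[[0,0,0],[0,0,0],0.3],[[0,0,0],[0,0,0],0.3],[[0,0,0],[0,0,0],0.3],[[0,0,0],[0,0,-0.05],0.3],[[0,0,0],[0,0,-0.1],0.3],[[0,0,0],[0,0,-0.12],0.3],[[0,0,0],[0,0,-0.12],0.3]]'
python3 -c "
from h import *
to(404.5,-188,180,1.46)"
```

```text
time: 50.8
tool_pos: [522.8, 51.8, 205.2]
tcp_rot: [-3.141, -0.009, -0.119]
contact_force: [0.8, 0.6, -0.5]
grip_width: 28.0
finger_force: 0.0
turn [0.4, -0.4, -90.5] shift [-0.0892, 0.2522, 0.0244] rows 11.0
```

```bash
python3 -m handwheel '[[[0,-0.3,-90.3],[-0.089,0.252,0.024],0.3],[[0,-0.3,-90.3],[-0.089,0.252,0.024],0.3],[[0,-0.3,-90.3],[-0.089,0.252,0.024],0.3],[[0,-0.3,-90.3],[-0.089,0.252,0.024],0.3],[[0,-0.3,-90.3],[-0.089,0.252,0.024],0.3],[[0,-0.3,-90.3],[-0.089,0.252,0.024],0.3],[[0,-0.3,-90.3],[-0.089,0.252,0.024],0.3],[[0,-0.3,-90.3],[-0.089,0.252,0.024],0.3],[[0,-0.3,-90.3],[-0.089,0.252,0.024],0.3],[[0,-0.3,-90.3],[-0.089,0.252,0.024],0.3],[[0,-0.3,-90.3],[-0.089,0.252,0.024],0.3],[[0,-0.3,-90.3],[-0.089,0.252,0.024],0.3]]'
python3 - <<'E'
from h import *
c=snap('wrist')
m=cv2.inRange(hsv(c),(0,0,150),(180,60,255)); m[:,:290]=0; m[:,365:]=0; m[280:]=0
for i,a,ce,mm in blobs(m,300): print(a,ce,onplane(c,ce,78).round(1))
to(404.5,-188,58,1.461)
E
```

```text
time: 52.0
tool_pos: [401.9, -187.2, 176.1]
tcp_rot: [-3.137, 0.002, 1.462]
contact_force: [0.5, 0.9, 0.3]
grip_width: 27.6
finger_force: 0.0
2673 [336.21399177 205.04115226] [[ 409.1 -167.2   78. ]]
turn [-0.2, 0.1, 0.0] shift [-0.0003, 0.0032, 0.1181] rows 3.0
```

```bash
python3 -m handwheel '[[[0,0,0],[0,0.003,0.04],0.3],[[0,0,0],[0,0.003,0.08],0.3],[[0,0,0],[0,0.003,0.105],0.3],[[0,0,0],[0,0.003,0.117],0.3],[[0,0,0],[0,0.003,0.117],0.3],[[0,0,0],[0,0.003,0.117],0],[[0,0,0],[0,0.003,0.117],0],[[0,0,0],[0,0.003,0.117],0],[[0,0,0],[0,0.003,0.117],0]]'
python3 -m handwheel '[[[0,0,0],[0,0.008,0],0],[[0,0,0],[0,0.022,0],0],[[0,0,0],[0,0.038,0],0],[[0,0,0],[0,0.055,0],0],[[0,0,0],[0,0.072,0],0],[[0,0,0],[0,0.088,0],0],[[0,0,0],[0,0.104,0],0],[[0,0,0],[0,0.118,0],0],[[0,0,0],[0,0.130,0],0],[[0,0,0],[0,0.140,0],0],[[0,0,0],[0,0.146,0],0],[[0,0,0],[0,0.15,0],0]]'
```

```text
time: 52.95
tool_pos: [405.7, -188.4, 61.2]
tcp_rot: [-3.141, 0.004, 1.457]
contact_force: [-0.3, -0.7, 1.7]
grip_width: 11.7
finger_force: 30.0
time: 54.15
tool_pos: [555.5, -205.8, 61.3]
tcp_rot: [3.142, 0.005, 1.457]
contact_force: [-2.0, -2.7, 7.1]
grip_width: 11.7
finger_force: 30.0
```

```bash
python3 -m handwheel '[[[0,0,0],[0,0.004,0],0],[[0,0,0],[0,0.008,0],0],[[0,0,0],[0,0.011,0],0],[[0,0,0],[0,0.013,0],0],[[0,0,0],[0,0.013,0],0]]'
python3 -m handwheel '[[[0,0,0],[0,0.002,0],0],[[0,0,0],[0,0.005,0],0],[[0,0,0],[0,0.005,0],0]]'
```

```text
time: 54.65
tool_pos: [568.3, -207.3, 61.2]
tcp_rot: [3.141, 0.005, 1.457]
contact_force: [-1.0, -3.2, 4.9]
grip_width: 11.5
finger_force: 30.0
time: 54.95
tool_pos: [568.9, -207.3, 61.2]
tcp_rot: [-3.132, 0.004, 1.458]
contact_force: [-17.6, -2.0, 16.0]
grip_width: 11.9
finger_force: 30.0
```

At the home stop (18 N). Release, rise and check everything.

```bash
python3 -m handwheel '[[[0,0,0],[0,-0.003,0],0.3],[[0,0,0],[0,-0.003,0],0.3],[[0,0,0],[0,-0.003,0],0.3],[[0,0,0],[0,-0.003,-0.05],0.3],[[0,0,0],[0,-0.003,-0.1],0.3],[[0,0,0],[0,-0.003,-0.15],0.3],[[0,0,0],[0,-0.10,-0.18],0.3],[[0,0,0],[-0.1,-0.15,-0.18],0.3],[[0,0,0],[-0.1,-0.15,-0.18],0.3],[[0,0,0],[-0.1,-0.15,-0.18],0.3],[[0,0,0],[-0.1,-0.15,-0.18],0.3],[[0,0,0],[-0.1,-0.15,-0.18],0.3]]'
python3 - <<'E'
from h import *
s=snap('side','s14.png'); m=cv2.inRange(hsv(s),(22,150,120),(34,255,255))
for i,a,ce,mm in blobs(m,60): print('yel',a,onplane(s,ce,84).round(1)[0])
m=cv2.inRange(hsv(s),(35,80,60),(60,255,255)); print('green px',(m>0).sum())
b=cv2.resize(s['image'][80:440,130:470],None,fx=1.6,fy=1.6); cv2.imwrite('pics/s14c.png',b[:,:,::-1])
E
```

```text
time: 56.15
tool_pos: [412.4, -289.4, 241.1]
tcp_rot: [-3.141, 0.003, 1.455]
contact_force: [-0.1, -0.2, -0.2]
grip_width: 27.4
finger_force: 0.0
yel 382 [519.6  54.1  84. ]
yel 66 [511.6 244.   84. ]
yel 3067 [791.2 589.7  84. ]
green px 14
```

View pics/s14c.png

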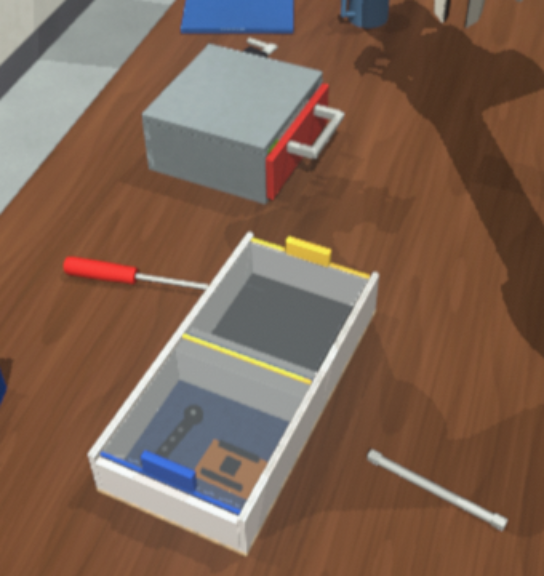

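The drawer and both doors are shut, the pen's rim compartment is empty, and the gyro board, servo arm, axle rod and screwdriver are where they were. Handing in.

```bash
python3 -c "
from plant import close_job
print(close_job())"
```

```text
the job is handed in; nothing more can be done
None
```

I handed the job in at about 56 s with all three rims moved to the drawer (measured flat and hub up just before I pushed it home), both pen doors and the drawer shut, and the gyro board, servo arm, axle rod and screwdriver in place; one rim tipped onto the drawer wall on the way and I set it flat again, and the final verdict was not shown to me.

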